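# Back off a knurled locking ring and swing the dish clamp aside

### The job

Free the petri dish on the clamp stage: rolling a fingertip across the knurled rim of the black locking ring, loosen it (anticlockwise seen from above) until its white mark has come round to the red pointer for the second time, and leave the mark in line with the pointer. Then push the blue clamp arm off the dish, anticlockwise, a quarter turn to its stop on the pointer's side. Only touch and push: grip and lift nothing, do not swing the arm before the ring is loosened, and leave the dish and the things around where they are.

Things in the scene. Friction and masses are not known exactly. Their poses are not given: they have to be found in the camera images.
- ring_centre (a point): Centre of the black knurled locking ring, on its upright axis, half-way up, 73 mm above the worktop. Ring 65 mm across over 30 upright ridges (4 mm wide, 2 mm proud), 26 mm high, top at 86 mm; a stud on the axis ends 6 mm higher. It turns on the spot and does not rise. Below it: the fixed red pointer (tip 54 mm from the axis, top at 56 mm) and the arm (top at 50 mm).
- lock_ring (a joint): Turn of the ring in rad, growing as it is loosened (anticlockwise from above). 0: tight, white radial mark on its top over the red pointer; every 6.283 the mark is there again. Starts at 0.5 to 2.0, just past the pointer, so the second arrival is at 12.566. Stops at 0 and 18.85. Drag 0.06 N m (2 N at the rim); stays where left.
- stage: Fixed clamp stage: aluminium plate 12 mm thick, with a post. Origin on the post's axis (also that of ring and arm) at worktop height, z up. The plate reaches from -60 to 60 mm in x and -55 to 145 mm in y. The red pointer points along -x; the dish lies at y = 85 mm.
- clamp_arm (a joint): Angle of the blue clamp arm about the post's axis in rad, growing anticlockwise from above. 0: along the stage's +y, over the dish; 1.571: its stop, along the stage's -x, under the pointer. Starts at 0 to 0.2. Drag 0.1 N m; stays where left.
- push_point (a point): Point on the arm's centre line, 95 mm from the post's axis, half-way up (42 mm above the worktop). Its y axis points outward along the arm, its -x is the way to swing. The arm is a bar 20 mm wide, 34 to 50 mm above the worktop, ending 128 mm from the axis; a rubber pad 85 mm from the axis hangs 3 mm below it, 3 mm above the dish.
- dish: Closed petri dish, pink filling, 88 mm across, 16 mm high, loose on the stage plate beneath the arm, top 28 mm above the worktop. Origin: centre of its underside. Must stay where it is.
- reagent_bottle: Bystander: white reagent bottle with red cap, 43 mm across, 75 mm high, origin at the centre of its underside. Leave alone.
- timer: Bystander: white lab timer, 64 x 62 x 20 mm, origin at the centre of its underside. Leave alone.
- film: Bystander: white roll of sealing film standing on end, 57 mm across, 50 mm high, origin at the centre of its underside. Leave alone.

How it is judged:
On the way, in this order (a step that is already met when the one before it is completed fails the run):
1. the ring is backed off to the second arrival of its mark at the pointer (within 0.5 rad) with the arm still over the dish (value of joint lock_ring between 12.0664 and 13.0664 rad and value of joint clamp_arm below 0.5 rad), for 0.2 s.
2. the clamp arm is swung to its stop (value of joint lock_ring between 12.0664 and 13.0664 rad and value of joint clamp_arm above 1.35 rad), for 0.2 s.
At the end, for the whole second after the job is handed in: The ring's mark is at the pointer after its second arrival (joint within 0.5 rad of 12.566), the arm is within 0.22 rad of its stop, both are at rest, the dish is within 12 mm and the bystanders within 20 mm of where they started (all of step 2 and velocity of joint clamp_arm between -0.05 and 0.05 rad/s and velocity of joint lock_ring between -0.05 and 0.05 rad/s and distance of dish from where it was at the start of the episode below 0.012 m and distance of each of reagent_bottle, timer, film from where it was at the start of the episode below 0.02 m); the robot touches nothing.
It fails at once if the arm is swung aside while the ring is still clamped (value of joint clamp_arm above 0.5 rad and value of joint lock_ring below 12.0664 rad).
It fails at once if the ring is gripped between the fingers (horizontal distance between the grasp point and ring_centre below 0.02 m and contact force between the fingers and lock_ring above 0.5 N).
It fails at once if the arm is gripped between the fingers (x of the grasp point in the frame of push_point between -0.007 and 0.007 m and y of the grasp point in the frame of push_point between -0.06 and 0.04 m and z of the grasp point in the frame of push_point below 0.02 m and contact force between the fingers and clamp_arm above 0.5 N).
It fails at once if the dish is shifted (distance of dish from where it was at the start of the episode above 0.012 m).
It fails at once if a bystander is disturbed (distance of any of reagent_bottle, timer, film from where it was at the start of the episode above 0.02 m).
It also fails if it takes over 72 s, if anything falls off the work surface, if the arm or the gripper's body presses on something with over 40 N, if the wrist force passes 120 N, or if a joint passes its speed limit or range.

### The arm

A 6-joint arm with a two-finger parallel gripper is mounted at the origin on a cart in front of the work surface, level with it; the furniture and walls round the work are solid. World frame = base frame: x ahead of the robot, y to its left, z up, the work surface at z = 0. Lengths are in m, angles in rad, forces in N, time in s.
With the tool pointing down it reaches from about 0.35 to 0.975 m from the base axis. Payload 4.9 kg.
Tool frame: the origin (TCP) lies at the very end of the fingers, on their centre line; the grasp point (between the pads) lies 19 mm behind it; z points along the fingers, y is the direction in which the jaws open and shut (so a half turn about z gives the same grasp; the last joint's range is limited). The gripper opens to 85 mm and grips with 20 to 120 N. Pads are 22 mm wide; open, the fingers measure 114 mm over their backs; the gripper's body (76 mm by 85 mm) begins 54 mm behind the grasp point. The pads swing forward as they close: fully open they stand 13 mm farther back than shut.
Start: joints at [-1.246, 0.053, 1.613, -0, 1.476, -0.119], TCP at [0.268, -0.564, 0.231] pointing down, gripper open.
Joint ranges: [-3.01, 3.01], [-1.01, 2.22], [0.06, 2.58], [-1.02, 4.17], [0.09, 2.62], [-3.14, 3.14]. Speed limits (rad/s): [2.57, 2.57, 3.14, 3.14, 3.14, 3.14].

### API

Orientations are given as a unit quaternion [w, x, y, z].
In Python, from plant import monitor, eyes, manip gives the robot as it stands.
- The arm moves only by the tool step_arm, never from a script. Its argument "motion" is a list of rows, each a list of 7 numbers: the shift along the world's x, y, z scaled (see below), then the turn, a rotation vector about the world's x, y, z scaled (see below), then the closure in counts, from 0 (fully open) to 255 (shut). In form: [[x, y, z, ax, ay, az, grip], ...]. A call has 1 to 10 rows; each row is the pose to reach, as a shift and turn from the pose commanded when the call began; what a row does not reach only later rows make up. The controller multiplies each number of a shift by 0.5 m and each number of a turn by 1.5 rad. A row lasts 1/10 s, in which the tool goes at most 50 mm and 8.59 degrees, less where a joint would pass 70% of its speed; a pose out of reach is approached as far as the arm can. A call with a number of a shift or a turn outside -1 to 1 is refused whole. A call with a gripper value outside its range is refused whole. The fingers move at their own pace and stop on an object; the grip force is fixed at half the most. Time passes only in rows, so rows that repeat a pose let the fingers close. It gives the time, the measured TCP pose, the force and the opening at its end, in the units of the state.
- monitor.state(): the state, without advancing time (a new reading comes with each control period).
- eyes.grab_frame(name): name is "scene" or "side" or "wrist"; returns a dict with "pixels" (384x512x3 uint8, red, green, blue), "mtx" (3x3 intrinsics, pixels), "rvec" (rotation vector, rad) and "tvec" (3), from world to camera coordinates, as OpenCV has them; the wrist camera has in their place "hand_eye" (4x4, takes a point from camera to tool coordinates, whose origin is the TCP and whose axes are the flange's). Camera axes: x right, y down, z forward; pixel columns grow to the right and rows downward; lengths in m; the calibration is good to about 2 mm. The wrist camera is an equidistant fisheye: a pixel r from the principal point sees the ray r / f radians off the axis. A picture is of the moment at which its call begins: read the wrist's pose just before it. There is no depth.
- manip.job_done(): hands the job in, once; it reports no verdict.
Trained networks look in the newest picture that a camera, given by its name, has taken for a name from the list of things; names that differ only in an ending like _2 or _b are one class to them, and where a whole thing is asked for, a point or a joint stands for the part that bears it (a point fixed in the world has none). Each returns a list of dicts, best first, with "p" (0 to 1); they miss things now and then, are a little off and sometimes report something else, mostly with a low value. They report only what shows in the picture. A call takes as long as a camera call.
- eyes.look_for(name, camera): "box" ([centre column, centre row, width, height] in pixels, round what is visible of it).
- eyes.pinpoint(name, camera): "uv" ([column, row] in pixels: a listed point, or the origin of a listed thing).
The state is a dict: "time": time; "joint_pos": joint angles; "joint_vel": joint speeds; "joint_efforts": joint torques, N m; "tool_pos": TCP position; "tool_rot": TCP orientation; "contact_force": force on the tool from outside, world axes, zero at the start; "ft_torque": the same for the moment, N m; "gripper_width": opening from 0.0 (shut) to 1.0 (fully open).
Only numpy, scipy, OpenCV 4.12 (cv2) and the standard library are available. Lean on these libraries where they do the work, as an engineer would, in place of code of your own. Each camera call takes 0.05 s, during which the arm holds its last target.

## Working session

There is one attempt and no reset: what is moved stays moved. The work goes in short steps, Python scripts to look and compute and a tool call to move; the robot and the scene stay as the last step left them, time stands still between calls to the robot, and variables do not carry over. Pictures are saved under pics/ and viewed, and the job is handed in when it is done.

Besides the shell and the picture viewer there is one more tool, called by a JSON object that holds its "name" and its "arguments". step_arm: Moves the arm, as the interface text tells. Its arguments: {"type":"object","properties":{"motion":{"type":"array","items":{"type":"array","items":{"type":"number"}}}},"required":["motion"]}

```bash
mkdir -p pics; ls; cat > h.py <<'E'
import numpy as np, cv2, json
from plant import monitor, eyes, manip
def save(n,p): cv2.imwrite('pics/'+n+'.png', cv2.cvtColor(p,cv2.COLOR_RGB2BGR))
def ray(f,uv):
    R=cv2.Rodrigues(np.array(f['rvec'],float))[0]; t=np.array(f['tvec'],float).ravel()
    K=np.array(f['mtx']); d=R.T@np.linalg.inv(K)@np.array([uv[0],uv[1],1.]); c=-R.T@t
    return c,d/np.linalg.norm(d)
def at_z(f,uv,z):
    c,d=ray(f,uv); return c+d*(z-c[2])/d[2]
def proj(f,P):
    return cv2.projectPoints(np.array(P,float).reshape(-1,3),np.array(f['rvec'],float),np.array(f['tvec'],float),np.array(f['mtx'],float),None)[0].reshape(-1,2)
E
python3 - <<'E'
from h import *
F={}
for c in ['scene','side']:
    f=eyes.grab_frame(c); F[c]=f; save(c+'0',f['pixels'])
    for n in ['ring_centre','push_point','dish','stage','reagent_bottle','timer','film']:
        r=eyes.pinpoint(n,c)[:1]
        z={'ring_centre':.073,'push_point':.042,'dish':.012}.get(n,0)
        print(c,n,[(x['p'],x['uv'],at_z(f,x['uv'],z).round(4)) for x in r])
s=monitor.state(); print(s)
E
```

```text
pics
scene ring_centre [(0.68, [251.8, 179.9], array([ 0.6002, -0.1204,  0.073 ]))]
scene push_point []
scene dish [(0.81, [245.0, 206.7], array([ 0.577 , -0.0504,  0.012 ]))]
scene stage [(0.73, [253.6, 199.9], array([ 0.5861, -0.1123,  0.    ]))]
scene reagent_bottle [(0.72, [322.5, 178.6], array([ 0.4575, -0.3767,  0.    ]))]
scene timer [(0.68, [199.7, 304.3], array([0.4318, 0.337 , 0.    ]))]
scene film [(0.72, [162.7, 275.3], array([0.5807, 0.3217, 0.    ]))]
side ring_centre [(0.66, [228.8, 196.1], array([0.558 , 0.0296, 0.073 ]))]
side push_point [(0.73, [235.0, 194.7], array([ 0.5576, -0.0112,  0.042 ]))]
side dish [(0.97, [229.3, 195.9], array([ 0.5844, -0.031 ,  0.012 ]))]
side stage [(0.78, [236.9, 181.2], array([ 0.5918, -0.1107,  0.    ]))]
side reagent_bottle [(0.6, [307.9, 140.2], array([ 0.4368, -0.3841,  0.    ]))]
side timer [(0.82, [231.9, 334.0], array([0.4255, 0.3567, 0.    ]))]
side film [(0.76, [175.4, 296.1], array([0.5836, 0.3109, 0.    ]))]
{'time': 0.8, 'joint_pos': array([-1.24600627e+00,  5.27013202e-02,  1.61287677e+00, -1.00121406e-05,
        1.47598373e+00, -1.19001827e-01]), 'joint_vel': array([ 0.00057188,  0.00060349, -0.00070606,  0.00135862,  0.00034995,
       -0.00170742]), 'joint_efforts': array([ 4.76148089e-04, -3.93637061e+01, -3.70441568e+01, -1.53429329e-05,
        4.68761918e-04,  6.48616947e-06]), 'tool_pos': array([ 0.26834977, -0.56445338,  0.23131665]), 'tool_rot': array([ 1.58495911e-05,  9.75481840e-01,  2.20079939e-01, -3.37348220e-06]), 'contact_force': array([-0.07081563, -0.12732641, -0.46041951]), 'ft_torque': array([ 0.04719583,  0.05533483, -0.03829457]), 'gripper_width': 0.9978582845985267}
```

```bash
python3 - <<'E'
import cv2
for c in ['scene','side']:
    p=cv2.imread(f'pics/{c}0.png'); x,y=(180,120)
    cr=p[y:y+130,x:x+160] 
    cv2.imwrite(f'pics/{c}0z.png',cv2.resize(cr,None,fx=4.5,fy=4.5,interpolation=cv2.INTER_CUBIC))
E
```

```text
(no output)
```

View pics/scene0.png

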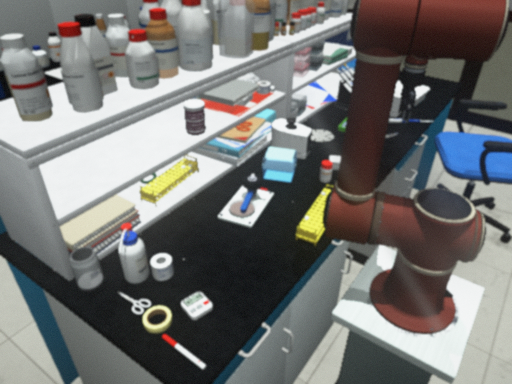

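View pics/side0.png

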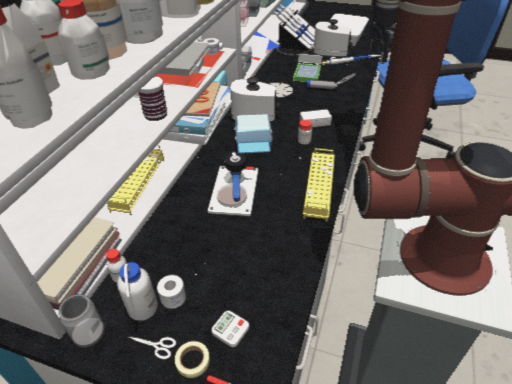

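```bash
ls pics
```

```text
scene0.png
scene0z.png
side0.png
side0z.png
```

View pics/scene0z.png

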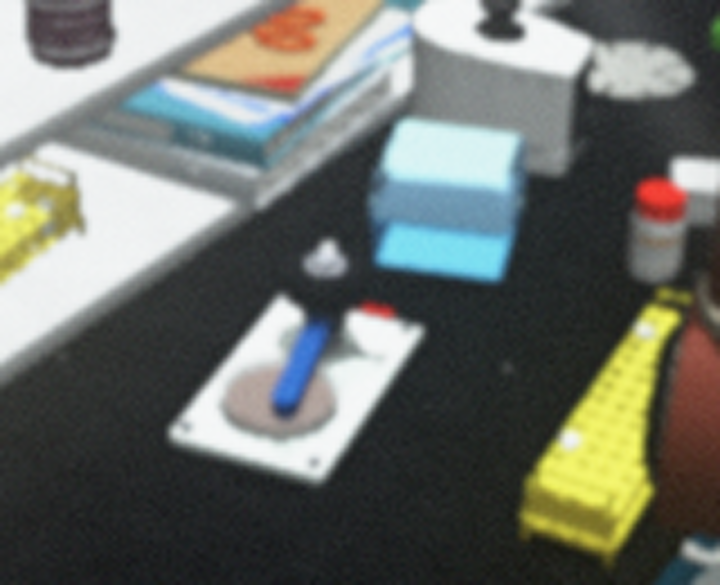

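View pics/side0z.png

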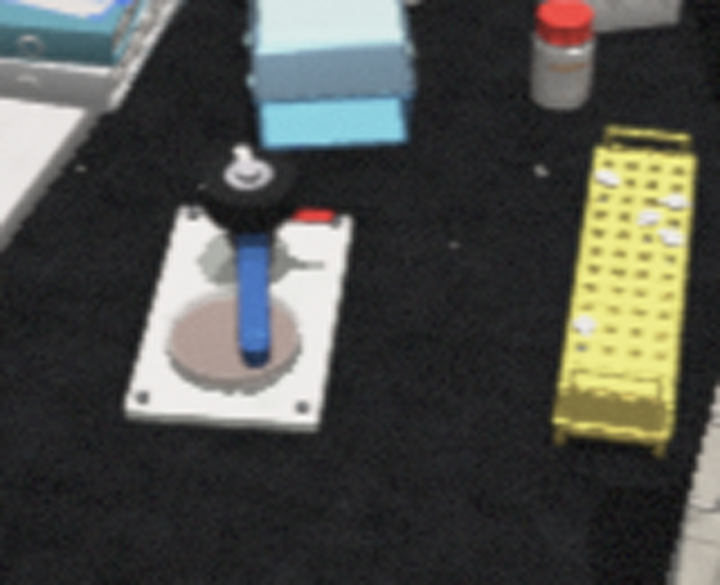

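```bash
cat > fit.py <<'E'
from h import *
from scipy.optimize import least_squares
F={c:eyes.grab_frame(c) for c in ['scene','side']}
obs={'side':[(183,207),(352,212),(318,428),(126,412)],'scene':[(282,297),(425,328),(322,482),(170,435)]}
L=np.array([(.06,-.055,.012),(-.06,-.055,.012),(-.06,.145,.012),(.06,.145,.012)])
def W(p,L): 
    c,s=np.cos(p[2]),np.sin(p[2]); L=np.atleast_2d(L); return np.c_[p[0]+c*L[:,0]-s*L[:,1],p[1]+s*L[:,0]+c*L[:,1],L[:,2]]
for cs in (['side'],['scene'],['side','scene']):
    def r(p): return np.concatenate([(proj(F[c],W(p,L))-(np.array(obs[c])/4.5+[180,120])).ravel() for c in cs])
    o=least_squares(r,[.588,-.11,0]); print(cs,o.x.round(4),np.abs(o.fun).max().round(2))
p=o.x
for c in F:
    im=cv2.cvtColor(F[c]['pixels'],cv2.COLOR_RGB2BGR)
    im=cv2.resize(im[120:250,180:340],None,fx=4.5,fy=4.5,interpolation=cv2.INTER_CUBIC)
    def dr(P,col):
        for q in (proj(F[c],P)-[180,120])*4.5+2: cv2.circle(im,tuple(int(v) for v in q),2,col,-1)
    a=np.linspace(0,2*np.pi,40)
    dr(W(p,L),(0,255,0)); dr(W(p,np.c_[.0325*np.cos(a),.0325*np.sin(a),a*0+.086]),(0,255,255)); dr(W(p,[[0,0,.092],[-.054,0,.056]]),(255,0,255))
    dr(W(p,np.c_[.044*np.cos(a),.085+.044*np.sin(a),a*0+.028]),(0,255,0))
    cv2.imwrite(f'pics/{c}1.png',im)
E
python3 fit.py
```

```text
['side'] [ 0.5909 -0.109   0.2201] 1.12
['scene'] [ 0.5881 -0.1074  0.2225] 0.54
['side', 'scene'] [ 0.5899 -0.1085  0.221 ] 1.27
```

```bash
cd pics; python3 -c "
import cv2,numpy as np
cv2.imwrite('both1.png',cv2.resize(np.hstack([cv2.imread('scene1.png')[:,100:500],cv2.imread('side1.png')[:,50:450]]),(800,585)))"
```

```text
(no output)
```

View pics/both1.png

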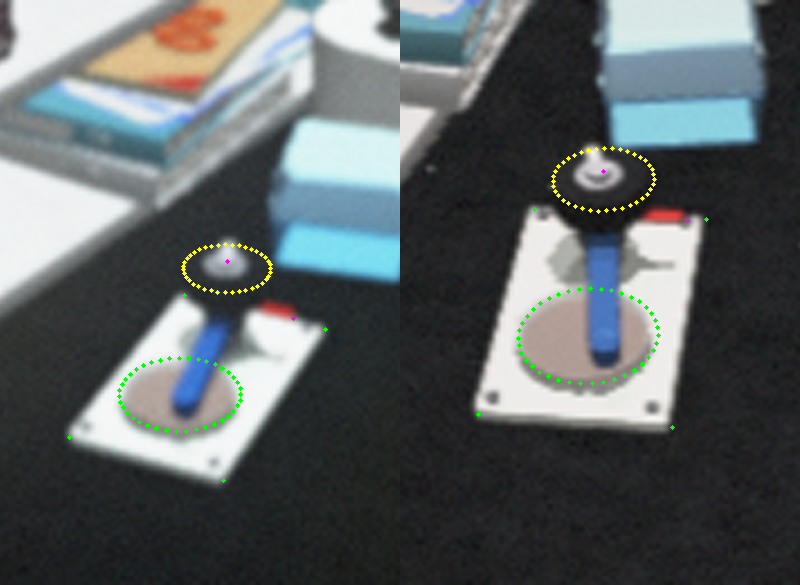

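{"name": "step_arm", "arguments": {"motion": [[0.1,0.1,0.1,0,0,0,255],[0.2,0.2,0.14,0,0,0,255],[0.3,0.3,0.14,0,0,0,255],[0.4,0.4,0.14,0,0,0,255],[0.5,0.5,0.14,0,0,0,255],[0.5,0.6,0.14,0,0,0,255],[0.5,0.7,0.14,0,0,0,255],[0.5,0.8,0.14,0,0,0,255],[0.5,0.88,0.14,0,0,0,255],[0.5,0.88,0.14,0,0,0,255]]}}

```text
time: 1.9
tool_pos: [0.5115, -0.1601, 0.3009]
tool_rot: [0.0, 0.975, 0.22, 0.0]
contact_force: [1.6, 0.3, 0.9]
gripper_width: -0.002
```

```bash
python3 - <<'E'
from h import *
from scipy.spatial.transform import Rotation as Ro
s=monitor.state(); f=eyes.grab_frame('wrist'); save('w1',f['pixels'])
print(s['time'],s['tool_pos'],s['gripper_width'],s['joint_pos'])
w,x,y,z=s['tool_rot']; print(Ro.from_quat([x,y,z,w]).as_matrix().round(3)); print(f['hand_eye'],f['mtx'],f.keys())
im=cv2.resize(f['pixels'],(768,576)); save('w1b',im)
E
```

```text
1.9 [ 0.51151569 -0.16010335  0.30094641] -0.0019452744741571576 [-4.42267048e-01 -1.93470597e-01  1.73203953e+00  8.78424215e-05
  1.60253232e+00  6.84832978e-01]
[[ 0.903  0.429  0.   ]
 [ 0.429 -0.903 -0.   ]
 [ 0.     0.    -1.   ]]
[[-4.17157314e-04 -9.58535316e-01 -2.84973463e-01  7.39908518e-02]
 [ 9.99999897e-01 -3.49576807e-04 -2.88011223e-04  1.69887850e-04]
 [ 1.76448816e-04 -2.84973554e-01  9.58535363e-01 -1.42223172e-01]
 [ 0.00000000e+00  0.00000000e+00  0.00000000e+00  1.00000000e+00]] [[297.31863964   0.         256.65734928]
 [  0.         297.31863964 191.42657556]
 [  0.           0.           1.        ]] dict_keys(['pixels', 'mtx', 'hand_eye'])
```

View pics/w1b.png

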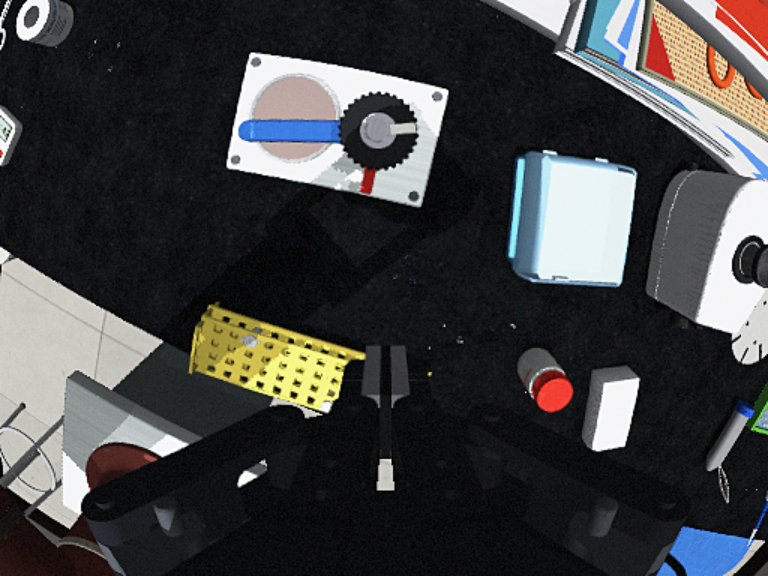

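```bash
cat >> h.py <<'E'
from scipy.spatial.transform import Rotation as Ro
from scipy.optimize import least_squares
def wpose(s):
    T=np.eye(4); w,x,y,z=s['tool_rot']; T[:3,:3]=Ro.from_quat([x,y,z,w]).as_matrix(); T[:3,3]=s['tool_pos']; return T
def wproj(f,s,P):
    T=wpose(s)@np.array(f['hand_eye']); P=np.array(P,float).reshape(-1,3); C=(P-T[:3,3])@T[:3,:3]
    th=np.arctan2(np.hypot(C[:,0],C[:,1]),C[:,2]); ph=np.arctan2(C[:,1],C[:,0]); K=np.array(f['mtx'])
    return np.c_[K[0,2]+K[0,0]*th*np.cos(ph),K[1,2]+K[1,1]*th*np.sin(ph)]
def wat(f,s,uv,z):
    K=np.array(f['mtx']); d=(np.array(uv,float)-K[:2,2])/K[0,0]; th=np.hypot(*d); v=np.r_[d/th*np.sin(th),np.cos(th)]
    T=wpose(s)@np.array(f['hand_eye']); r=T[:3,:3]@v; c=T[:3,3]; return c+r*(z-c[2])/r[2]
def W(p,L): 
    c,s=np.cos(p[2]),np.sin(p[2]); L=np.atleast_2d(L); return np.c_[p[0]+c*L[:,0]-s*L[:,1],p[1]+s*L[:,0]+c*L[:,1],L[:,2]]
E
cat > wf.py <<'E'
from h import *
s=monitor.state(); f=eyes.grab_frame('wrist')
obs=np.array([(448,89),(419,207),(227,167),(251,53)])/1.5
L=np.array([(.06,-.055,.012),(-.06,-.055,.012),(-.06,.145,.012),(.06,.145,.012)])
o=least_squares(lambda p:(wproj(f,s,W(p,L))-obs).ravel(),[.588,-.11,.22]); p=o.x; print(p.round(4),abs(o.fun).max())
for n,uv,z in [('ringtop',(380,131),.086),('stud',(377,127),.092),('mark',(408,129),.086),('pointertip',(367,192),.056),('armtip',(240,131),.05)]:
    q=wat(f,s,np.array(uv)/1.5,z); d=q[:2]-p[:2]; c,n2=np.cos(p[2]),np.sin(p[2]); l=np.array([c*d[0]+n2*d[1],-n2*d[0]+c*d[1]])
    print(n,q.round(4),'stage',l.round(4),'r',np.hypot(*l).round(4),'ang',np.arctan2(l[1],l[0]).round(3))
for n in ['ring_centre','push_point','dish']:
    r=eyes.pinpoint(n,'wrist')[:1]; print(n,[(x['p'],wat(f,s,x['uv'],{'ring_centre':.073,'push_point':.042,'dish':.012}[n]).round(4)) for x in r])
im=cv2.resize(f['pixels'][10:160,110:330],None,fx=3.5,fy=3.5,interpolation=cv2.INTER_CUBIC).copy()
a=np.linspace(0,2*np.pi,40)
for P in [W(p,L),W(p,np.c_[.0325*np.cos(a),.0325*np.sin(a),a*0+.086]),W(p,[[0,0,.092],[-.054,0,.056]])]:
    for q in (wproj(f,s,P)-[110,10])*3.5+1.5: cv2.circle(im,tuple(int(v) for v in q),2,(0,255,0),-1)
save('w2',im)
E
python3 wf.py
```

```text
[ 0.5978 -0.1052  0.2268] 1.4101090803944771
ringtop [ 0.5977 -0.1072  0.086 ] stage [-0.0005 -0.0019] r 0.002 ang -1.832
stud [ 0.5993 -0.104   0.092 ] stage [0.0017 0.0009] r 0.0019 ang 0.464
mark [ 0.6089 -0.1263  0.086 ] stage [ 0.006  -0.0231] r 0.0239 ang -1.315
pointertip [ 0.5466 -0.1189  0.056 ] stage [-0.053  -0.0018] r 0.053 ang -3.108
armtip [0.5493 0.0099 0.05  ] stage [-0.0214  0.1231] r 0.1249 ang 1.743
ring_centre [(0.97, array([ 0.5973, -0.1156,  0.073 ]))]
push_point [(0.85, array([ 0.5594, -0.0271,  0.042 ]))]
dish [(0.77, array([ 0.58  , -0.0328,  0.012 ]))]
```

View pics/w2.png

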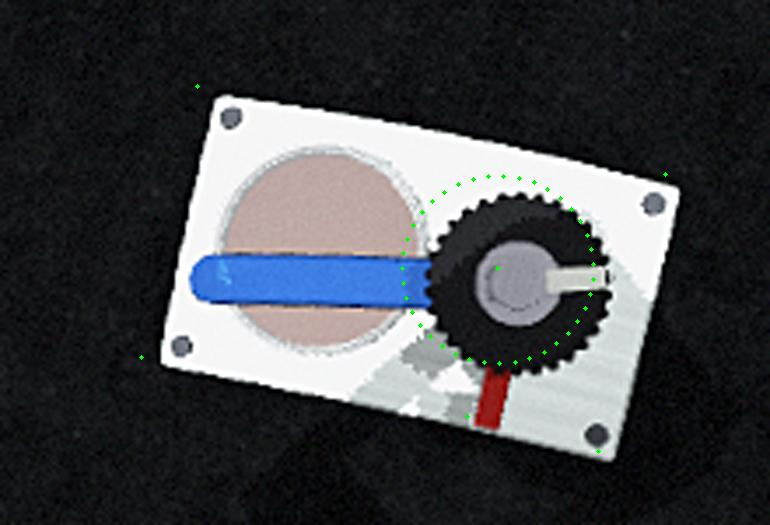

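```bash
sed -i 's#^obs=.*#obs=(np.array([(680,187),(612,460),(162,366),(216,95)])-1.5)/3.5+[110,10]#; s#np.array(uv)/1.5#(np.array(uv)-1.5)/3.5+[110,10]#; s#(380,131)#(520,284)#; s#(377,127)#(516,282)#; s#(408,129)#(590,279)#; s#(367,192)#(487,428)#; s#(240,131)#(192,280)#' wf.py; python3 wf.py; python3 -c "
from plant import monitor; s=monitor.state(); print(s['time'],s['tool_pos'],s['joint_vel'])"
```

```text
[ 0.5954 -0.1248  0.2191] 1.6409654937355924
ringtop [ 0.5951 -0.1247  0.086 ] stage [-0.0003  0.0002] r 0.0004 ang 2.56
stud [ 0.5948 -0.1233  0.092 ] stage [-0.0002  0.0016] r 0.0016 ang 1.716
mark [ 0.6069 -0.1452  0.086 ] stage [ 0.0068 -0.0224] r 0.0234 ang -1.274
pointertip [ 0.5428 -0.1362  0.056 ] stage [-0.0538  0.0003] r 0.0538 ang 3.136
armtip [ 0.5482 -0.0082  0.05  ] stage [-0.0207  0.124 ] r 0.1258 ang 1.736
ring_centre [(0.87, array([ 0.5948, -0.1134,  0.073 ]))]
push_point [(0.67, array([ 0.5608, -0.0213,  0.042 ]))]
dish [(0.71, array([ 0.5775, -0.0299,  0.012 ]))]
2.35 [ 0.51109794 -0.1634807   0.30060393] [-0.00011689  0.00017129 -0.00100858  0.00061724  0.00096026  0.00170617]
```

View pics/w2.png

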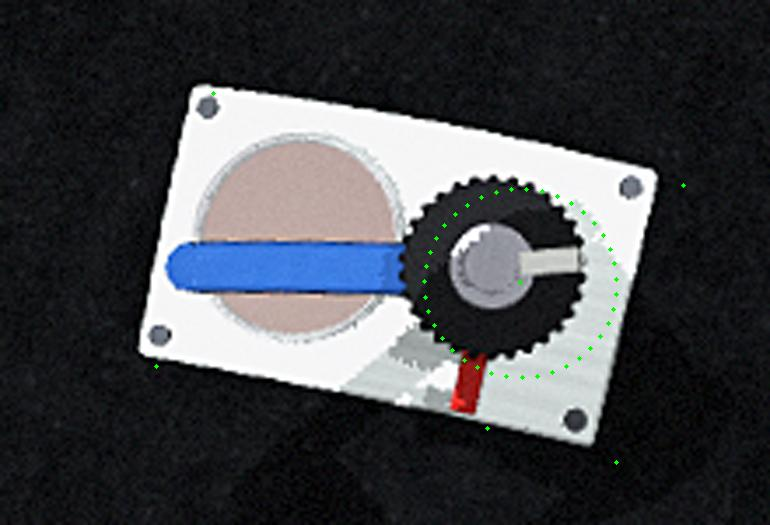

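```bash
sed -i 's#^obs=.*#obs=(np.array([(657,170),(593,444),(139,355),(192,85)])-1.5)/3.5+[110,10]#;  s#(520,284)#(495,268)#; s#(516,282)#(490,265)#; s#(590,279)#(565,262)#; s#(487,428)#(464,411)#; s#(192,280)#(168,266)#' wf.py; python3 wf.py; python3 -c "
from plant import monitor; s=monitor.state(); print(s['time'],s['tool_pos'],s['joint_vel'])"
```

```text
[ 0.5969 -0.1146  0.2245] 0.9825255600565583
ringtop [ 0.5962 -0.116   0.086 ] stage [-0.001  -0.0012] r 0.0015 ang -2.262
stud [ 0.5961 -0.1143  0.092 ] stage [-0.0007  0.0005] r 0.0008 ang 2.525
mark [ 0.6082 -0.1364  0.086 ] stage [ 0.0062 -0.0237] r 0.0245 ang -1.315
pointertip [ 0.5447 -0.1269  0.056 ] stage [-0.0536 -0.0003] r 0.0536 ang -3.136
armtip [0.5497 0.002  0.05  ] stage [-0.02    0.1242] r 0.1258 ang 1.73
ring_centre [(0.85, array([ 0.5971, -0.1145,  0.073 ]))]
push_point [(0.66, array([ 0.5609, -0.0237,  0.042 ]))]
dish [(0.6, array([ 0.5777, -0.0321,  0.012 ]))]
2.55 [ 0.51120932 -0.1628922   0.30066444] [ 0.00790433 -0.00182576 -0.00061163  0.00010179 -0.00052627  0.00075086]
```

View pics/w2.png

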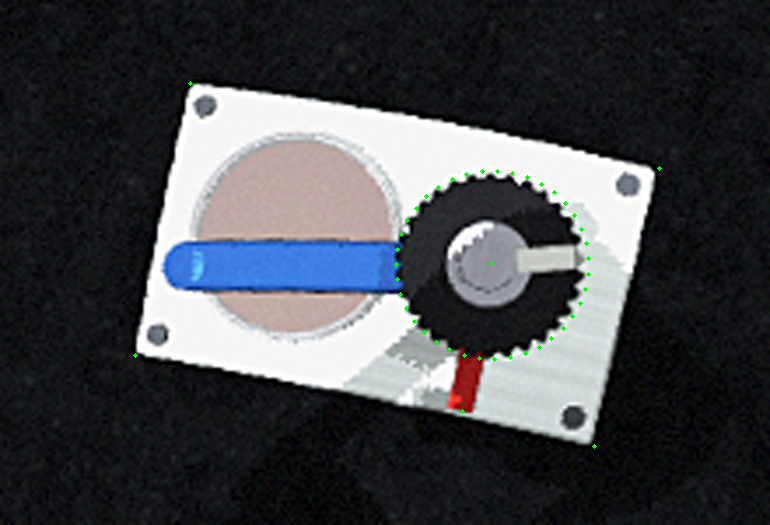

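```bash
python3 - <<'E'
from h import *
s=monitor.state(); f=eyes.grab_frame('wrist'); save('w3',cv2.resize(f['pixels'][210:350,200:320],None,fx=5,fy=4.2,interpolation=cv2.INTER_CUBIC))
T=wpose(s)
for x,y,z in [(0,0,0),(.011,0,0),(-.011,0,0),(.011,.007,0),(.011,-.007,0),(.011,.0145,0),(.011,.007,-.03)]:
    print((x,y,z),(wproj(f,s,T[:3,:3]@[x,y,z]+T[:3,3])[0]-[200,210])*[5,4.2])
E
```

```text
(0, 0, 0) [282.23805117 160.16749238]
(0.011, 0, 0) [282.16556821  81.77627268]
(-0.011, 0, 0) [282.30914863 233.75785441]
(0.011, 0.007, 0) [349.20569015  81.65454677]
(0.011, -0.007, 0) [215.13190325  81.68206188]
(0.011, 0.0145, 0) [420.73408153  81.28634388]
(0.011, 0.007, -0.03) [363.31757183 199.54940723]
```

View pics/w3.png

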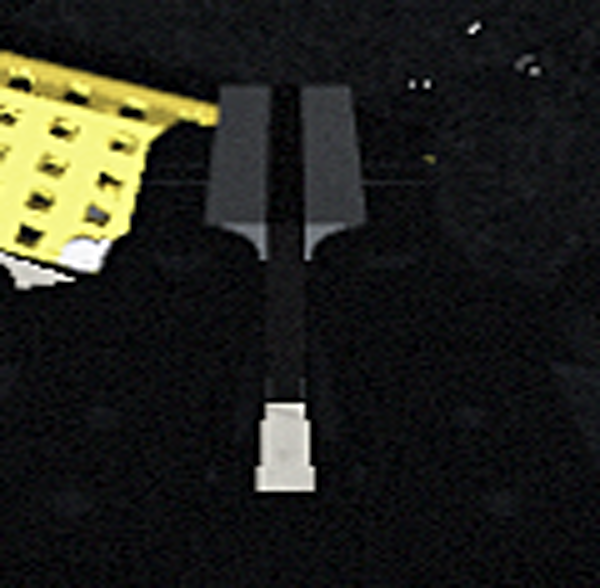

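{"name": "step_arm", "arguments": {"motion": [[0.04,0.026,-0.07,0,0,0,255],[0.074,0.051,-0.15,0,0,0,255],[0.074,0.051,-0.23,0,0,0,255],[0.074,0.051,-0.31,0,0,0,255],[0.074,0.051,-0.38,0,0,0,255],[0.074,0.051,-0.43,0,0,0,255],[0.074,0.051,-0.465,0,0,0,255],[0.074,0.051,-0.465,0,0,0,255]]}}

```text
time: 3.4
tool_pos: [0.5459, -0.1359, 0.0648]
tool_rot: [-0.002, 0.976, 0.22, -0.003]
contact_force: [-0.9, -0.9, 0.2]
gripper_width: -0.003
```

```bash
python3 - <<'E'
from h import *
s=monitor.state(); print(s['time'],s['tool_pos'],s['contact_force'])
for c in ['wrist','side']:
    f=eyes.grab_frame(c); p=f['pixels']
    save(c+'4', cv2.resize(p,(768,576)) if c=='wrist' else cv2.resize(p[120:250,180:340],None,fx=4.5,fy=4.5))
s=monitor.state(); print(s['time'],s['tool_pos'],s['contact_force'])
E
```

```text
3.4 [ 0.54592685 -0.13585299  0.06476599] [-0.9159546  -0.92242261  0.19691443]
3.5 [ 0.54850873 -0.13680256  0.06858164] [ 1.14162597 -0.22474082 -0.52026201]
```

View pics/wrist4.png

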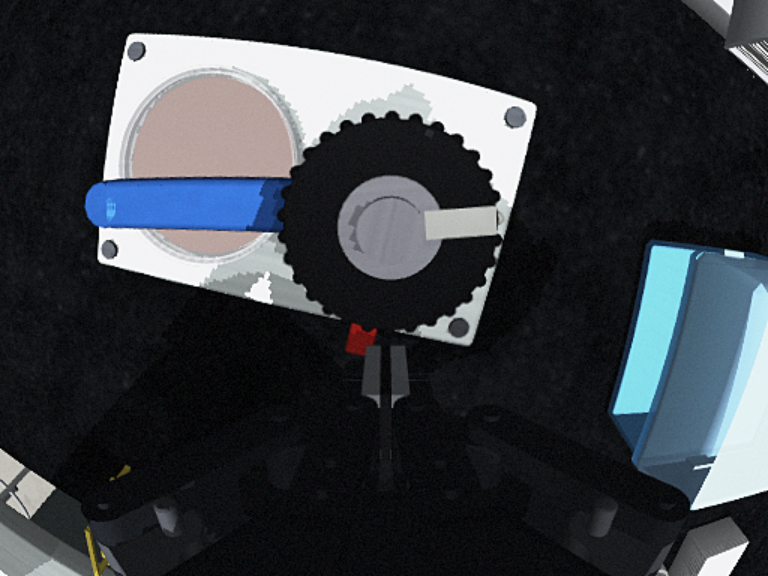

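View pics/side4.png

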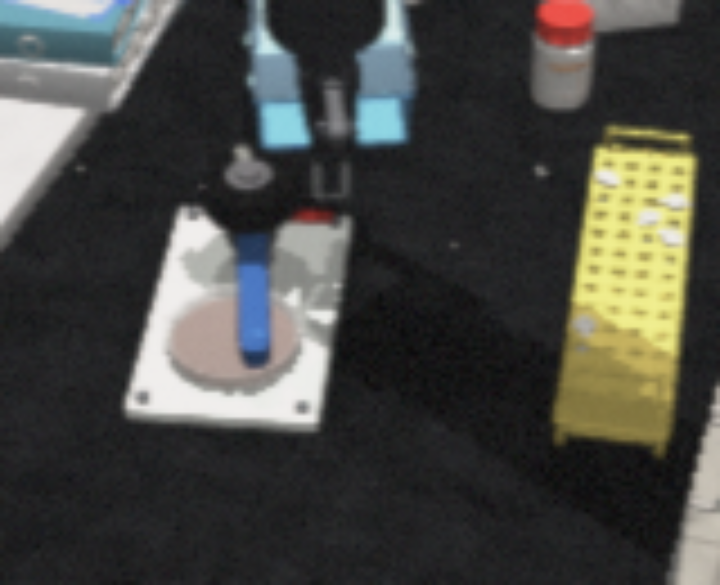

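```bash
python3 - <<'E'
from h import *
s=monitor.state(); print(s['tool_pos'])
f=eyes.grab_frame('wrist'); p=f['pixels']
best=None
# fit ring circle: dark ring boundary via overlay only
a=np.linspace(0,2*np.pi,60)
im=cv2.resize(p,None,fx=3,fy=3,interpolation=cv2.INTER_CUBIC)
for (cx,cy),col in [((.5965,-.1145),(0,255,0))]:
    for q in wproj(f,s,np.c_[cx+.0325*np.cos(a),cy+.0325*np.sin(a),a*0+.086])*3+1: cv2.circle(im,tuple(int(v) for v in q),2,col,-1)
save('w5',im[150:750,450:1150])
E
```

```text
[ 0.54850873 -0.13680256  0.06858164]
```

View pics/w5.png

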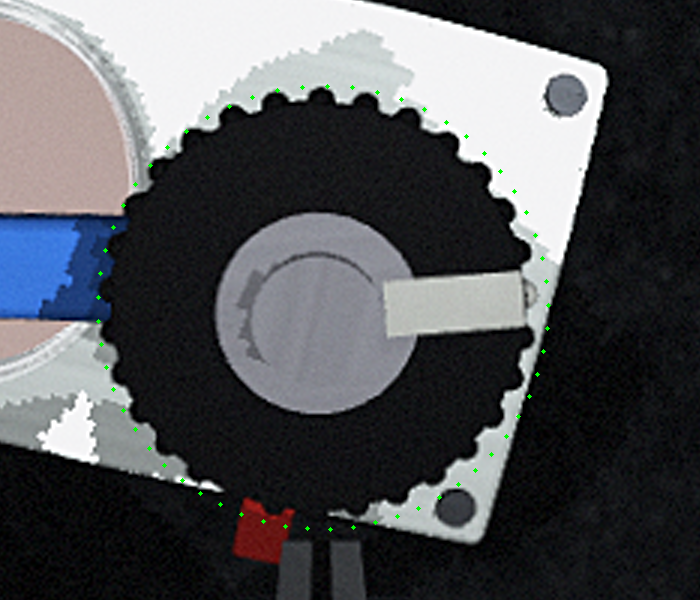

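{"name": "step_arm", "arguments": {"motion": [[0.01,0.0047,0,0,0,0,255],[0.016,0.0075,0,0,0,0,255],[0.02,0.0094,0,0,0,0,255],[0.02,0.0094,0,0,0,0,255]]}}

```text
time: 3.95
tool_pos: [0.5568, -0.1337, 0.0699]
tool_rot: [0.001, 0.975, 0.221, -0.003]
contact_force: [-12.2, -5.1, 9.8]
gripper_width: -0.002
```

{"name": "step_arm", "arguments": {"motion": [[0,0,0,0,0,0,255],[0,0,0,0,0,0,255]]}}

```text
time: 4.15
tool_pos: [0.5568, -0.1337, 0.0699]
tool_rot: [0.001, 0.975, 0.22, -0.003]
contact_force: [-10.7, -5.0, 8.1]
gripper_width: -0.003
```

```bash
cat > path.py <<'E'
import numpy as np
X=np.array([.903,.429]); Y=np.array([.429,-.903])
def path(C,R=31.5,hx=11,hy=7,step=7.,corr=lambda a:0):
    pts=[]
    pts+= [(-R-hx,y) for y in np.linspace(0,hy,8)]
    A=np.linspace(0,np.pi/2,60)
    def arcs(f): return [f(np.cos(a),np.sin(a)) for a in A]
    for lap in range(2):
        pts+=arcs(lambda c,s:(-R*c-hx,R*s+hy)); pts+=arcs(lambda c,s:(R*s+hx,R*c+hy))
        pts+=arcs(lambda c,s:(R*c+hx,-R*s-hy)); pts+=arcs(lambda c,s:(-R*s-hx,-R*c-hy))
    P=np.array(pts); d=np.r_[0,np.cumsum(np.hypot(*np.diff(P,axis=0).T))]
    s=np.arange(0,d[-1],step); Q=np.c_[np.interp(s,d,P[:,0]),np.interp(s,d,P[:,1])]/1000
    return s, np.array(C)+Q[:,:1]*X+Q[:,1:]*Y, Q
E
cat > gen.py <<'E'
from path import *; import sys
# args: cx cy R i0 n bx by step
cx,cy,R,i0,n,bx,by,st=map(float,sys.argv[1:9]); s,P,Q=path((cx,cy),R,step=st)
i0=int(i0)
for i in range(i0,min(i0+int(n),len(P))):
    print([round((P[i,0]-bx)/.5,4),round((P[i,1]-by)/.5,4)],s[i],P[i].round(4))
E
python3 gen.py .597 -.1135 31.5 1 10 .5585 -.1321 7
python3 - <<'E'
from h import *
f=eyes.grab_frame('side')
for uv in [(240,30),(215,100),(190,170),(160,200)]:
    print(uv,[at_z(f,uv,z).round(2) for z in (.05,.2,.35)])
E
```

```text
[np.float64(0.0063), np.float64(-0.0119)] 7.0 [ 0.5616 -0.1381]
[np.float64(0.0136), np.float64(-0.0238)] 14.0 [ 0.5653 -0.144 ]
[np.float64(0.0234), np.float64(-0.0337)] 21.0 [ 0.5702 -0.149 ]
[np.float64(0.0351), np.float64(-0.0413)] 28.0 [ 0.5761 -0.1527]
[np.float64(0.0483), np.float64(-0.0461)] 35.0 [ 0.5826 -0.1551]
[np.float64(0.0621), np.float64(-0.0479)] 42.0 [ 0.5896 -0.156 ]
[np.float64(0.076), np.float64(-0.0465)] 49.0 [ 0.5965 -0.1554]
[np.float64(0.0893), np.float64(-0.0422)] 56.0 [ 0.6031 -0.1532]
[np.float64(0.1019), np.float64(-0.0362)] 63.0 [ 0.6095 -0.1502]
[np.float64(0.1146), np.float64(-0.0302)] 70.0 [ 0.6158 -0.1472]
(240, 30) [array([ 0.96, -1.12,  0.05]), array([ 0.81, -0.75,  0.2 ]), array([ 0.67, -0.39,  0.35])]
(215, 100) [array([ 0.81, -0.46,  0.05]), array([ 0.69, -0.22,  0.2 ]), array([0.58, 0.02, 0.35])]
(190, 170) [array([ 0.72, -0.06,  0.05]), array([0.62, 0.1 , 0.2 ]), array([0.53, 0.26, 0.35])]
(160, 200) [array([0.74, 0.08, 0.05]), array([0.64, 0.21, 0.2 ]), array([0.54, 0.34, 0.35])]
```

```bash
python3 - <<'E'
from h import *
f=eyes.grab_frame('side'); save('s6',cv2.resize(f['pixels'],(768,576))); g=eyes.grab_frame('scene')
def fit(obs):
    # x,z so that points on the line project on pixel lines
    A=[];b=[]
    for fr,uv in obs:
        c,d=ray(fr,uv); # in xz plane: cross((x-cx,z-cz),(dx,dz))=0
        A.append([d[2],-d[0]]); b.append(c[0]*d[2]-c[2]*d[0])
    return np.linalg.lstsq(np.array(A),np.array(b),rcond=None)
o=[(g,(45,160)),(g,(200,85)),(g,(345,15)),(f,(2,235)),(f,(120,130)),(f,(235,18))]
print(fit(o))
print(fit(o[:3])[0],fit(o[3:])[0])
E
```

```text
(array([0.60282483, 0.46274439]), array([0.0004032]), np.int32(2), array([1.79789643, 0.23208933]))
[-0.0750613   0.82661966] [0.22322524 0.81772897]
```

View pics/s6.png

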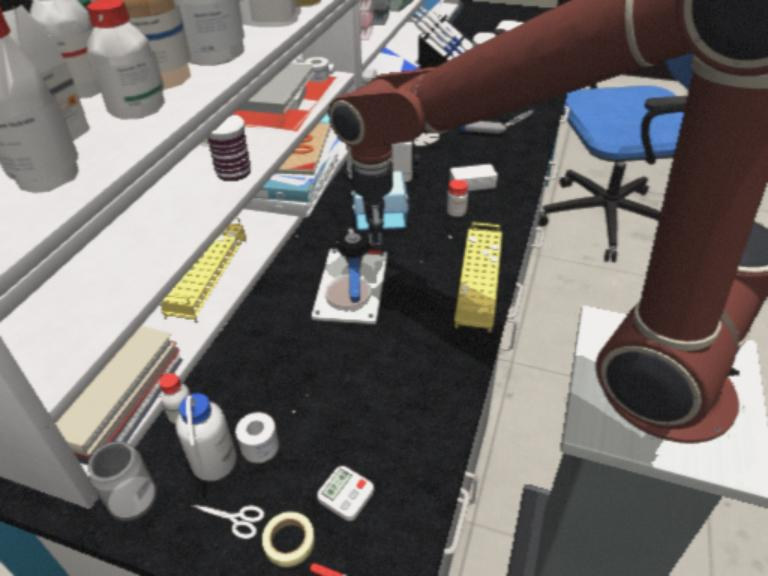

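{"name": "step_arm", "arguments": {"motion": [[0.0063,-0.012,0,0,0,0,255],[0.0136,-0.024,0,0,0,0,255],[0.0234,-0.0337,0,0,0,0,255],[0.035,-0.0413,0,0,0,0,255],[0.0483,-0.046,0,0,0,0,255],[0.062,-0.048,0,0,0,0,255],[0.076,-0.0465,0,0,0,0,255],[0.0893,-0.0422,0,0,0,0,255],[0.0893,-0.0422,0,0,0,0,255]]}}

```text
time: 5.2
tool_pos: [0.6059, -0.1579, 0.0694]
tool_rot: [0.006, 0.975, 0.22, 0.002]
contact_force: [2.5, -15.0, -3.3]
gripper_width: -0.002
```

```bash
cat > look.py <<'E'
from h import *; import sys
s=monitor.state(); f=eyes.grab_frame('wrist'); C=(.597,-.1135)
print(s['time'],s['tool_pos'].round(4),s['contact_force'].round(1))
q=wproj(f,s,[[*C,.086]])[0]
im=cv2.resize(f['pixels'],None,fx=3,fy=3,interpolation=cv2.INTER_CUBIC)
a=np.linspace(0,2*np.pi,60)
for u in wproj(f,s,np.c_[C[0]+.0325*np.cos(a),C[1]+.0325*np.sin(a),a*0+.086])*3+1: cv2.circle(im,tuple(int(v) for v in u),2,(0,255,0),-1)
for t in range(0,12):
    al=.2225+np.pi+t*np.pi/6; u=wproj(f,s,[[C[0]+.037*np.cos(al),C[1]+.037*np.sin(al),.086]])[0]*3+1
    cv2.putText(im,str(t),tuple(int(v) for v in u),0,.6,(255,0,255),2)
x,y=int(q[0]*3),int(q[1]*3); x=max(x,350); y=max(y,300)
save(sys.argv[1],im[y-300:y+300,x-350:x+350])
E
python3 look.py l1
```

```text
5.2 [ 0.6059 -0.1579  0.0694] [  2.5 -15.   -3.3]
```

View pics/l1.png

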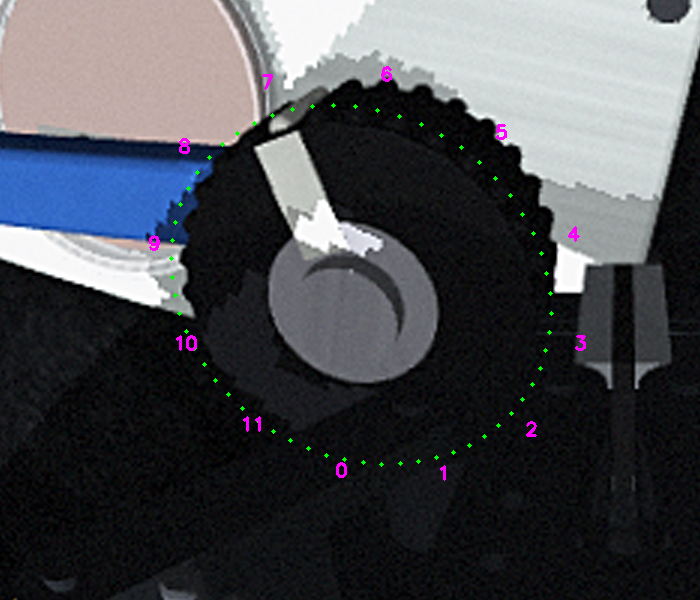

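```bash
python3 gen.py .597 -.1135 31.5 9 10 .6031 -.1532 7; echo; python3 gen.py .597 -.1135 31.5 19 22 .6031 -.1532 7|awk '{print $NF,$0}'|cut -c1-90
```

```text
[np.float64(0.0127), np.float64(0.006)] 63.0 [ 0.6095 -0.1502]
[np.float64(0.0254), np.float64(0.012)] 70.0 [ 0.6158 -0.1472]
[np.float64(0.038), np.float64(0.018)] 77.0 [ 0.6221 -0.1442]
[np.float64(0.0502), np.float64(0.0249)] 84.0 [ 0.6282 -0.1408]
[np.float64(0.0606), np.float64(0.0342)] 91.0 [ 0.6334 -0.1361]
[np.float64(0.0687), np.float64(0.0456)] 98.0 [ 0.6375 -0.1304]
[np.float64(0.0741), np.float64(0.0585)] 105.0 [ 0.6402 -0.124 ]
[np.float64(0.0765), np.float64(0.0722)] 112.0 [ 0.6414 -0.1171]
[np.float64(0.0759), np.float64(0.0862)] 119.0 [ 0.641  -0.1101]
[np.float64(0.0721), np.float64(0.0996)] 126.0 [ 0.6392 -0.1034]

] [np.float64(0.0662), np.float64(0.1123)] 133.0 [ 0.6362 -0.097 ]
-0.0907] [np.float64(0.0602), np.float64(0.125)] 140.0 [ 0.6332 -0.0907]
-0.0846] [np.float64(0.0535), np.float64(0.1372)] 147.0 [ 0.6299 -0.0846]
-0.0793] [np.float64(0.0444), np.float64(0.1478)] 154.0 [ 0.6253 -0.0793]
-0.0752] [np.float64(0.0331), np.float64(0.156)] 161.0 [ 0.6197 -0.0752]
-0.0724] [np.float64(0.0203), np.float64(0.1616)] 168.0 [ 0.6133 -0.0724]
-0.0711] [np.float64(0.0
[... 445 characters left out ...]
at64(0.1361)] 217.0 [ 0.5674 -0.0852]
-0.0895] [np.float64(-0.0823), np.float64(0.1274)] 224.0 [ 0.5619 -0.0895]
-0.0949] [np.float64(-0.0911), np.float64(0.1166)] 231.0 [ 0.5575 -0.0949]
-0.1012] [np.float64(-0.0973), np.float64(0.104)] 238.0 [ 0.5545 -0.1012]
] [np.float64(-0.1006), np.float64(0.0905)] 245.0 [ 0.5528 -0.108 ]
-0.1149] [np.float64(-0.1008), np.float64(0.0765)] 252.0 [ 0.5527 -0.1149]
-0.1218] [np.float64(-0.0979), np.float64(0.0628)] 259.0 [ 0.5542 -0.1218]
-0.1282] [np.float64(-0.0923), np.float64(0.05)] 266.0 [ 0.5569 -0.1282]
-0.1345] [np.float64(-0.0863), np.float64(0.0374)] 273.0 [ 0.5599 -0.1345]
-0.1408] [np.float64(-0.08), np.float64(0.0249)] 280.0 [ 0.5631 -0.1408]
```

{"name": "step_arm", "arguments": {"motion": [[0.0127,0.006,0,0,0,0,255],[0.0254,0.012,0,0,0,0,255],[0.038,0.018,0,0,0,0,255],[0.05,0.025,0,0,0,0,255],[0.0606,0.0342,0,0,0,0,255],[0.0687,0.0456,0,0,0,0,255],[0.074,0.0585,0,0,0,0,255],[0.0765,0.0722,0,0,0,0,255],[0.076,0.0862,0,0,0,0,255],[0.076,0.0862,0,0,0,0,255]]}}

```text
time: 6.25
tool_pos: [0.6407, -0.1085, 0.068]
tool_rot: [-0.0, 0.975, 0.221, -0.0]
contact_force: [-0.5, -1.4, -1.0]
gripper_width: -0.003
```

```bash
python3 look.py l2
```

```text
6.25 [ 0.6407 -0.1085  0.068 ] [-0.5 -1.4 -1. ]
```

View pics/l2.png

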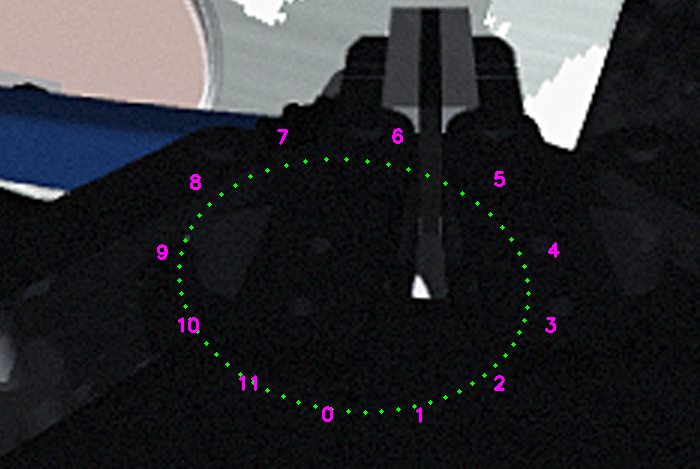

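{"name": "step_arm", "arguments": {"motion": [[-0.004,-0.002,0,0,0,0,255],[-0.008,-0.004,0,0,0,0,255],[-0.008,-0.004,0,0,0,0,255]]}}

```text
time: 6.6
tool_pos: [0.6384, -0.1119, 0.0686]
tool_rot: [0.0, 0.976, 0.22, 0.002]
contact_force: [6.3, 1.7, -3.7]
gripper_width: 0.002
```

```bash
cat > sl.py <<'E'
from h import *; import sys
C=(.597,-.1135); ims=[]
for c in ('side','scene'):
    f=eyes.grab_frame(c); q=proj(f,[[*C,.086]])[0]; x,y=int(q[0]),int(q[1])
    ims.append(cv2.resize(f['pixels'][y-25:y+30,x-25:x+25],None,fx=8,fy=8,interpolation=cv2.INTER_CUBIC))
save(sys.argv[1],np.hstack(ims)); s=monitor.state(); print(s['time'],s['tool_pos'].round(4),s['contact_force'].round(1))
E
python3 sl.py s1
```

```text
6.7 [ 0.6384 -0.1119  0.0686] [ 6.1  2.5 -3.8]
```

View pics/s1.png

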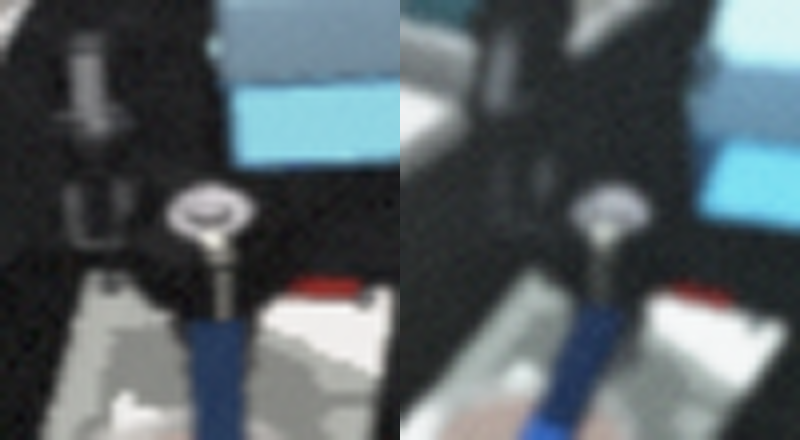

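```bash
sed -i 's/hx=11,hy=7/hx=10,hy=8/' path.py; cat > gen2.py <<'E'
from path import *; import sys
cx,cy,R,bx,by,st,n=map(float,sys.argv[1:8]); smin=float(sys.argv[8]) if len(sys.argv)>8 else 0
s,P,Q=path((cx,cy),R,step=.25); d=np.hypot(P[:,0]-bx,P[:,1]-by); d[s<smin]=9; i=d.argmin(); print('start s',s[i],d[i])
for k in range(1,int(n)+1):
    j=i+int(k*st/.25); print([float(round((P[j,0]-bx)/.5,4)),float(round((P[j,1]-by)/.5,4))],s[j],P[j].round(4))
E
python3 gen2.py .5947 -.1168 29.5 .6371 -.1121 7 10
```

```text
start s 115.0 0.0014066386403382425
[-0.0077, 0.0124] 122.0 [ 0.6332 -0.1059]
[-0.0137, 0.0251] 129.0 [ 0.6302 -0.0996]
[-0.0197, 0.0377] 136.0 [ 0.6272 -0.0932]
[-0.0269, 0.0497] 143.0 [ 0.6236 -0.0873]
[-0.0367, 0.0597] 150.0 [ 0.6187 -0.0823]
[-0.0486, 0.067] 157.0 [ 0.6128 -0.0786]
[-0.0618, 0.0714] 164.0 [ 0.6062 -0.0764]
[-0.0757, 0.0726] 171.0 [ 0.5992 -0.0758]
[-0.0895, 0.0704] 178.0 [ 0.5923 -0.0769]
[-0.1025, 0.0652] 185.0 [ 0.5858 -0.0795]
```

{"name": "step_arm", "arguments": {"motion": [[-0.0077,0.0124,0,0,0,0,255],[-0.0137,0.025,0,0,0,0,255],[-0.02,0.0377,0,0,0,0,255],[-0.027,0.0497,0,0,0,0,255],[-0.0367,0.0597,0,0,0,0,255],[-0.0486,0.067,0,0,0,0,255],[-0.0618,0.0714,0,0,0,0,255],[-0.0757,0.0726,0,0,0,0,255],[-0.0757,0.0726,0,0,0,0,255]]}}

```text
time: 7.6
tool_pos: [0.6002, -0.0699, 0.0692]
tool_rot: [-0.005, 0.976, 0.22, 0.003]
contact_force: [4.2, 19.5, 2.9]
gripper_width: -0.005
```

```bash
python3 look.py l3; python3 sl.py s2
```

```text
7.6 [ 0.6002 -0.0699  0.0692] [ 4.2 19.5  2.9]
7.75 [ 0.6002 -0.07    0.0691] [ 3.3 19.6  3.6]
```

View pics/s2.png

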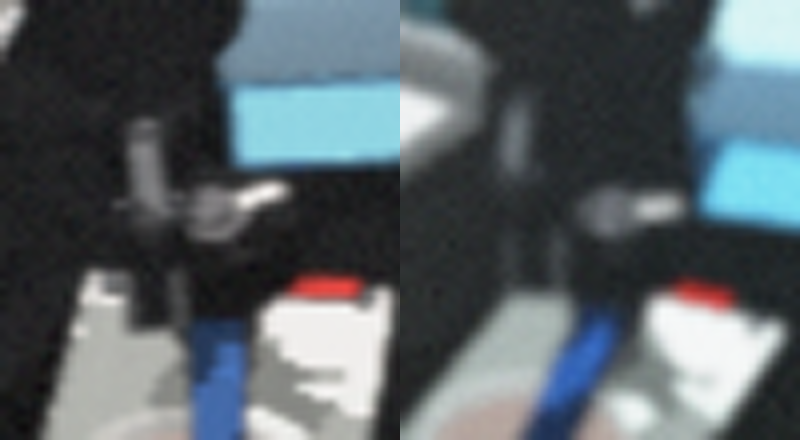

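View pics/l3.png

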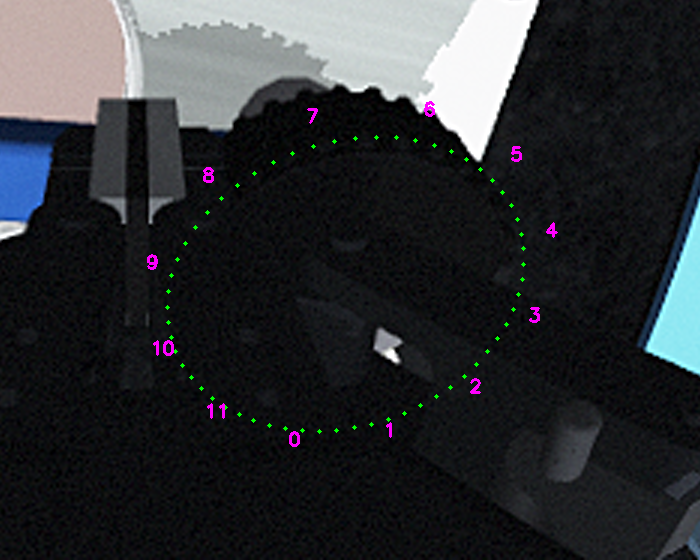

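```bash
cat > ang.py <<'E'
from h import *; import sys
C=(.5947,-.1168)
def a(c,ctr,tip):
    f=eyes.grab_frame(c); A=at_z(f,np.array(ctr)/8,.086)-at_z(f,[0,0],.086)
    q=proj(f,[[.597,-.1135,.086]])[0]; o=[int(q[0])-25,int(q[1])-25]
    v=at_z(f,np.array(tip)/8+o,.086)-at_z(f,np.array(ctr)/8+o,.086)
    return ((np.arctan2(v[1],v[0])-.2225-np.pi)%(2*np.pi)).round(2), np.hypot(*v[:2]).round(4)
v=list(map(float,sys.argv[1:]))
print(a('side',v[:2],v[2:4])); print(a('scene',np.array(v[4:6])-[400,0],np.array(v[6:8])-[400,0]))
E
python3 ang.py 213 214 288 188 605 212 682 206
```

```text
(np.float64(0.61), np.float64(0.0307))
(np.float64(0.56), np.float64(0.0327))
```

```bash
python3 gen2.py .5947 -.1168 30 .5992 -.0758 8 10
```

```text
start s 173.25 0.0004888978541945698
[-0.0159, -0.0018] 181.25 [ 0.5913 -0.0767]
[-0.0306, -0.0081] 189.25 [ 0.5839 -0.0799]
[-0.045, -0.015] 197.25 [ 0.5767 -0.0833]
[-0.0595, -0.0219] 205.25 [ 0.5695 -0.0867]
[-0.0729, -0.0305] 213.25 [ 0.5628 -0.091 ]
[-0.0835, -0.0424] 221.25 [ 0.5574 -0.097 ]
[-0.0906, -0.0566] 229.25 [ 0.5539 -0.1041]
[-0.0938, -0.0723] 237.25 [ 0.5523 -0.1119]
[-0.0927, -0.0882] 245.25 [ 0.5529 -0.1199]
[-0.0875, -0.1032] 253.25 [ 0.5555 -0.1274]
```

{"name": "step_arm", "arguments": {"motion": [[-0.0159,-0.0018,0,0,0,0,255],[-0.0306,-0.008,0,0,0,0,255],[-0.045,-0.015,0,0,0,0,255],[-0.0595,-0.022,0,0,0,0,255],[-0.073,-0.0305,0,0,0,0,255],[-0.0835,-0.0424,0,0,0,0,255],[-0.0906,-0.0566,0,0,0,0,255],[-0.0938,-0.0723,0,0,0,0,255],[-0.0927,-0.088,0,0,0,0,255],[-0.0927,-0.088,0,0,0,0,255]]}}

```text
time: 8.85
tool_pos: [0.5523, -0.1212, 0.0681]
tool_rot: [0.0, 0.976, 0.219, -0.001]
contact_force: [-2.7, -2.0, 1.1]
gripper_width: -0.002
```

```bash
python3 look.py l4; python3 sl.py s3
```

```text
8.85 [ 0.5523 -0.1212  0.0681] [-2.7 -2.   1.1]
9.0 [ 0.5523 -0.1207  0.0681] [-4.5 -2.4  2.6]
```

View pics/l4.png

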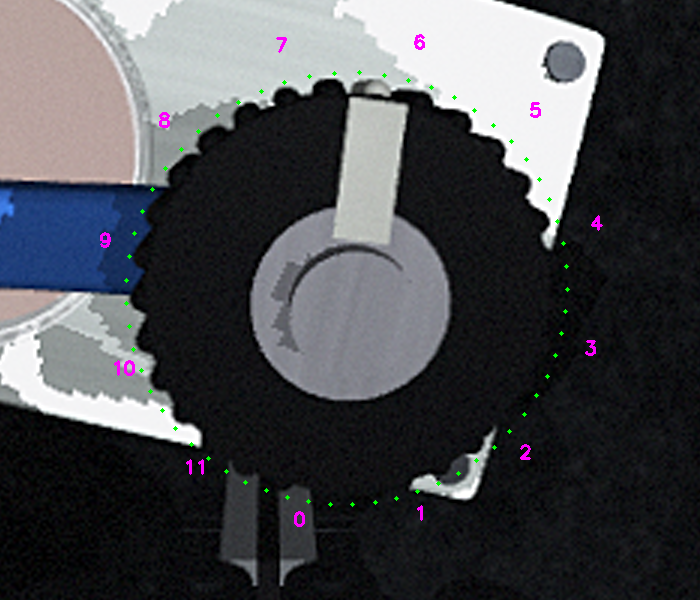

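View pics/s3.png

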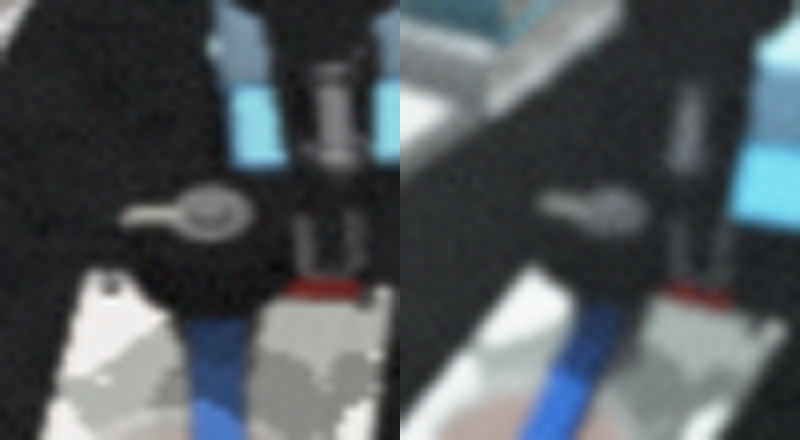

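```bash
python3 gen2.py .5947 -.1168 29.5 .5528 -.1198 7 10 200
```

```text
start s 499.5 0.0005399950359465471
[0.0054, -0.0131] 506.5 [ 0.5555 -0.1263]Traceback (most recent call last):
  File "gen2.py", line 5, in <module>
    j=i+int(k*st/.25); print([float(round((P[j,0]-bx)/.5,4)),float(round((P[j,1]-by)/.5,4))],s[j],P[j].round(4))
                                           ~^^^^^
IndexError: index 2054 is out of bounds for axis 0 with size 2027
```

```bash
sed -i 's/d\[s<smin\]=9/d[(s<smin)|(s>smin+200)]=9/' gen2.py; python3 gen2.py .5947 -.1168 29.5 .5528 -.1198 7 10 200
```

```text
start s 242.25 0.0005514359036835013
[0.0055, -0.0133] 249.25 [ 0.5556 -0.1264]
[0.0115, -0.0259] 256.25 [ 0.5586 -0.1328]
[0.0175, -0.0385] 263.25 [ 0.5616 -0.1391]
[0.0243, -0.0508] 270.25 [ 0.5649 -0.1452]
[0.0335, -0.0612] 277.25 [ 0.5696 -0.1504]
[0.045, -0.0692] 284.25 [ 0.5753 -0.1544]
[0.0581, -0.0742] 291.25 [ 0.5818 -0.1569]
[0.0719, -0.076] 298.25 [ 0.5887 -0.1578]
[0.0858, -0.0745] 305.25 [ 0.5957 -0.1571]
[0.0989, -0.0698] 312.25 [ 0.6023 -0.1547]
```

{"name": "step_arm", "arguments": {"motion": [[0.0055,-0.0133,0,0,0,0,255],[0.0115,-0.026,0,0,0,0,255],[0.0175,-0.0385,0,0,0,0,255],[0.0243,-0.0508,0,0,0,0,255],[0.0335,-0.0612,0,0,0,0,255],[0.045,-0.0692,0,0,0,0,255],[0.058,-0.0742,0,0,0,0,255],[0.072,-0.076,0,0,0,0,255],[0.072,-0.076,0,0,0,0,255]]}}

```text
time: 9.9
tool_pos: [0.59, -0.1592, 0.0684]
tool_rot: [0.002, 0.975, 0.22, 0.0]
contact_force: [-1.4, -4.7, -1.8]
gripper_width: 0.005
```

```bash
python3 look.py l5; python3 sl.py s4
```

```text
9.9 [ 0.59   -0.1592  0.0684] [-1.4 -4.7 -1.8]
10.05 [ 0.5899 -0.1591  0.0684] [-0.8 -6.1 -1.1]
```

View pics/l5.png

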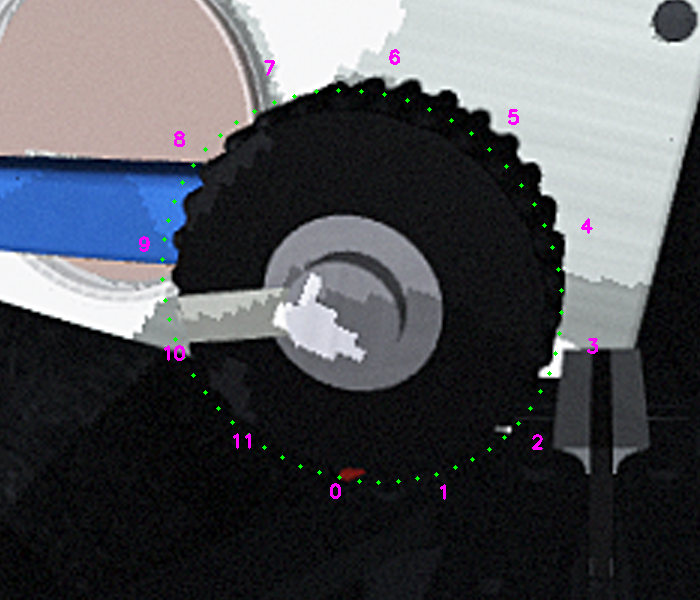

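View pics/s4.png

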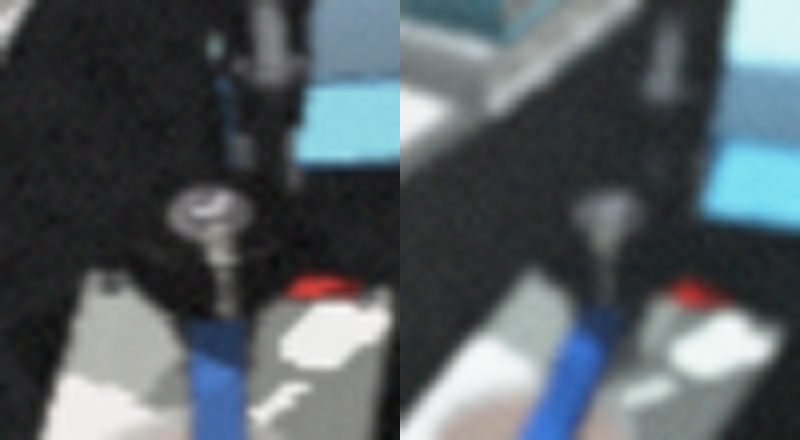

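```bash
python3 gen2.py .5947 -.1168 29.5 .5888 -.1578 7 7 200
```

```text
start s 298.25 5.024020352126561e-05
[0.0138, 0.0015] 305.25 [ 0.5957 -0.1571]
[0.0269, 0.0062] 312.25 [ 0.6023 -0.1547]
[0.0396, 0.0122] 319.25 [ 0.6086 -0.1517]
[0.0522, 0.0182] 326.25 [ 0.6149 -0.1487]
[0.0648, 0.0243] 333.25 [ 0.6212 -0.1457]
[0.0762, 0.0323] 340.25 [ 0.6269 -0.1416]
[0.0854, 0.0428] 347.25 [ 0.6315 -0.1364]
```

{"name": "step_arm", "arguments": {"motion": [[0.0138,0.0015,0,0,0,0,255],[0.027,0.0062,0,0,0,0,255],[0.0396,0.0122,0,0,0,0,255],[0.0522,0.0182,0,0,0,0,255],[0.0648,0.0243,0,0,0,0,255],[0.0648,0.0243,0,0,0,0,255]]}}

```text
time: 10.65
tool_pos: [0.6252, -0.1486, 0.0693]
tool_rot: [0.004, 0.975, 0.22, 0.004]
contact_force: [7.6, -11.0, -6.6]
gripper_width: -0.004
```

```bash
python3 look.py l6; python3 sl.py s5
```

```text
10.65 [ 0.6252 -0.1486  0.0693] [  7.6 -11.   -6.6]
10.8 [ 0.6252 -0.1486  0.0693] [  7.6 -10.5  -7.4]
```

View pics/l6.png

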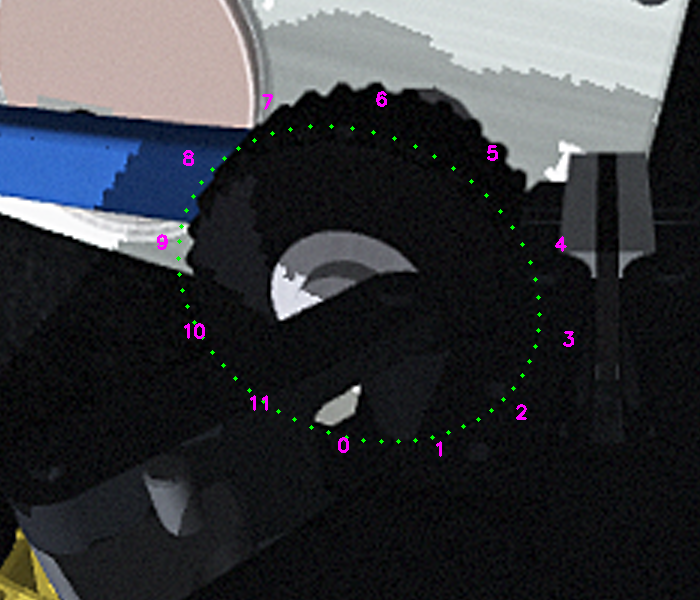

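View pics/s5.png

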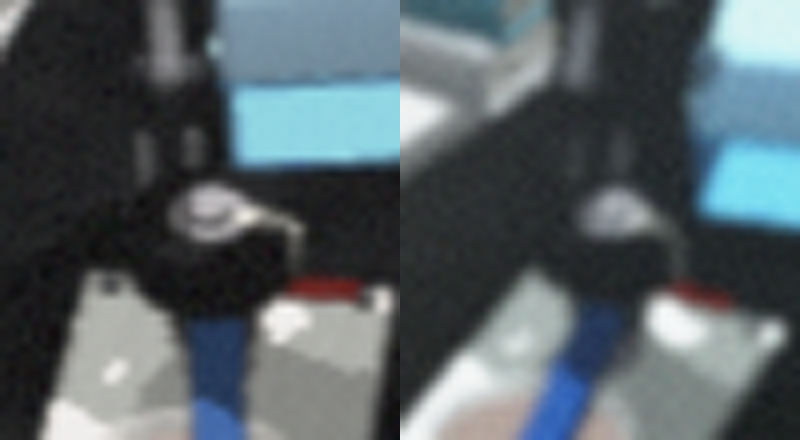

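```bash
python3 ang.py 213 215 298 228 610 212 677 236
```

```text
(np.float64(6.13), np.float64(0.032))
(np.float64(6.11), np.float64(0.0331))
```

{"name": "step_arm", "arguments": {"motion": [[0.0085,0.0055,0,0,0,0,255],[0.0085,0.0055,0,0,0,0,255],[0.024,-0.01,0,0,0,0,255],[0.04,-0.025,0,0,0,0,255],[0.04,-0.025,0.05,0,0,0,255],[0.04,-0.025,0.12,0,0,0,255],[0.04,-0.025,0.12,0,0,0,255]]}}

```text
time: 11.6
tool_pos: [0.6456, -0.1593, 0.1349]
tool_rot: [0.003, 0.975, 0.22, 0.005]
contact_force: [1.2, -0.8, 1.0]
gripper_width: 0.002
```

```bash
python3 sl.py s6; python3 - <<'E'
from h import *
f=eyes.grab_frame('side'); save('s6b',cv2.resize(f['pixels'],(768,576)))
E
```

```text
11.7 [ 0.6427 -0.1584  0.1299] [ 1.  -0.7 -0.4]
```

View pics/s6.png

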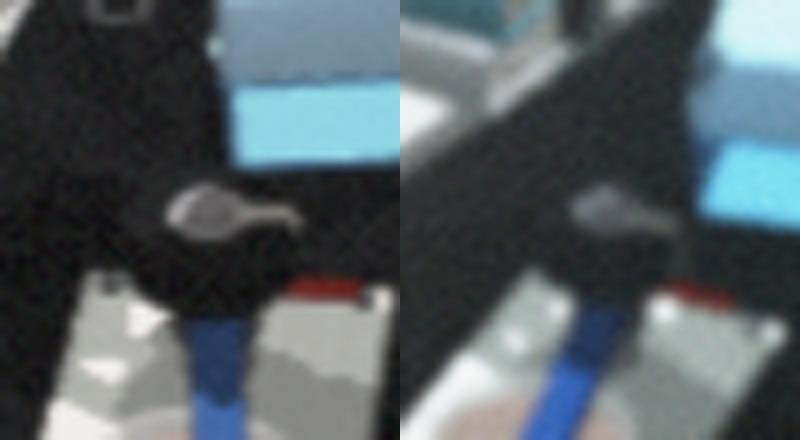

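```bash
python3 ang.py 213 215 298 214 606 210 678 223; python3 - <<'E'
from h import *
f=eyes.grab_frame('side')
for uv in [(305,208),(313,153)]:
    print(uv,[at_z(f,uv,z).round(3) for z in (0,.03,.06)])
E
```

```text
(np.float64(0.11), np.float64(0.0308))
(np.float64(0.09), np.float64(0.0315))
(305, 208) [array([ 0.368, -0.062,  0.   ]), array([ 0.363, -0.032,  0.03 ]), array([ 0.358, -0.002,  0.06 ])]
(313, 153) [array([ 0.404, -0.319,  0.   ]), array([ 0.397, -0.28 ,  0.03 ]), array([ 0.391, -0.24 ,  0.06 ])]
```

{"name": "step_arm", "arguments": {"motion": [[-0.02,0.0,0.08,0,0,0,255],[-0.1,0.02,0.16,0,0,0,255],[-0.18,0.02,0.24,0,0,0,255],[-0.25,0.02,0.3,0,0,0,255],[-0.25,0.02,0.34,0,0,0,255],[-0.25,0.02,0.34,0,0,0,255],[-0.25,0.02,0.34,0,0,0,255],[-0.25,0.02,0.34,0,0,0,255]]}}

```text
time: 12.7
tool_pos: [0.5159, -0.1477, 0.2958]
tool_rot: [-0.001, 0.975, 0.22, -0.002]
contact_force: [0.1, -0.8, -0.4]
gripper_width: -0.001
```

```bash
python3 look.py l7 >/dev/null; python3 look.py l7
```

```text
12.75 [ 0.5158 -0.1476  0.2955] [-0.3 -0.8 -0.7]
```

View pics/l7.png

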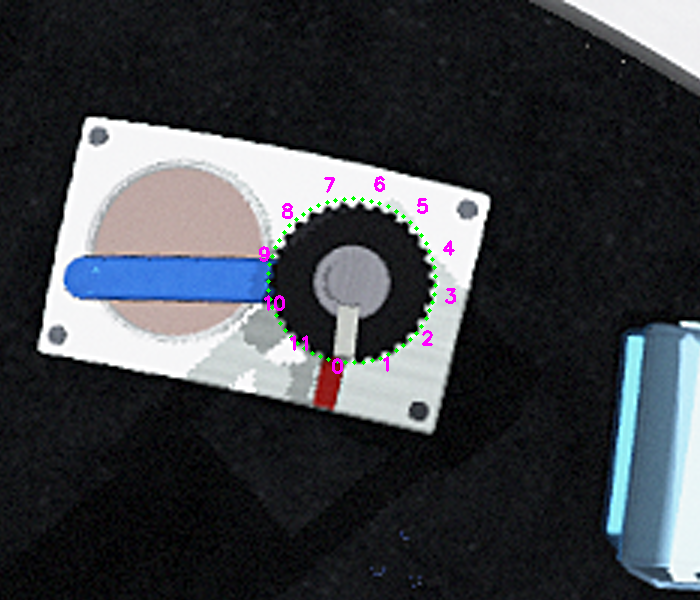

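{"name": "step_arm", "arguments": {"motion": [[0.05,0.08,-0.03,0,0,0,255],[0.1,0.16,-0.08,0,0,0,255],[0.14,0.24,-0.14,0,0,0,255],[0.154,0.272,-0.22,0,0,0,255],[0.154,0.272,-0.3,0,0,0,255],[0.154,0.272,-0.357,0,0,0,255],[0.154,0.272,-0.42,0,0,0,255],[0.154,0.272,-0.45,0,0,0,255],[0.154,0.272,-0.45,0,0,0,255],[0.154,0.272,-0.45,0,0,0,255]]}}

```text
time: 13.8
tool_pos: [0.5937, -0.0121, 0.0737]
tool_rot: [0.0, 0.975, 0.22, 0.0]
contact_force: [0.1, 0.4, -0.6]
gripper_width: 0.001
```

```bash
python3 - <<'E'
from h import *
f=eyes.grab_frame('wrist'); s=monitor.state(); print(s['tool_pos'],s['contact_force']); f=eyes.grab_frame('wrist'); save('p1',cv2.resize(f['pixels'],(768,576)))
f=eyes.grab_frame('side'); save('p1s',cv2.resize(f['pixels'][120:250,180:340],None,fx=4.5,fy=4.5))
E
```

```text
[ 0.59446875 -0.01220365  0.07488309] [ 1.2193154  -0.48411322  0.38054961]
```

View pics/p1.png

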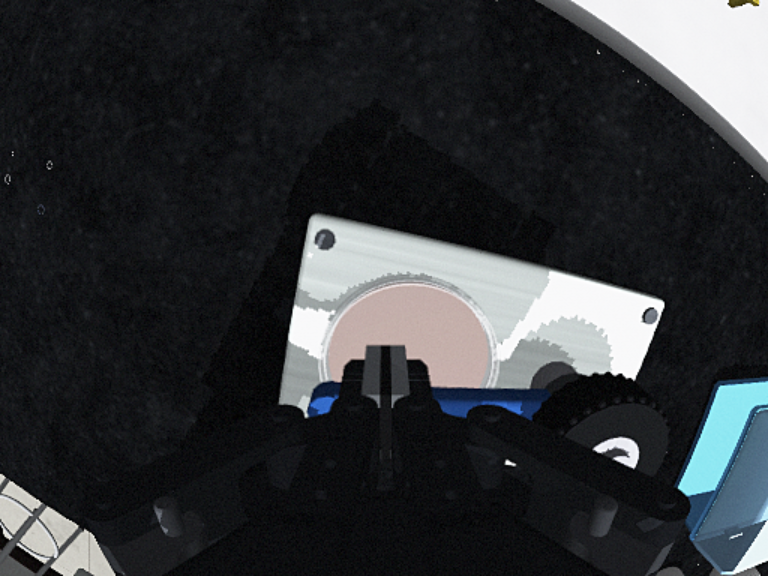

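View pics/p1s.png

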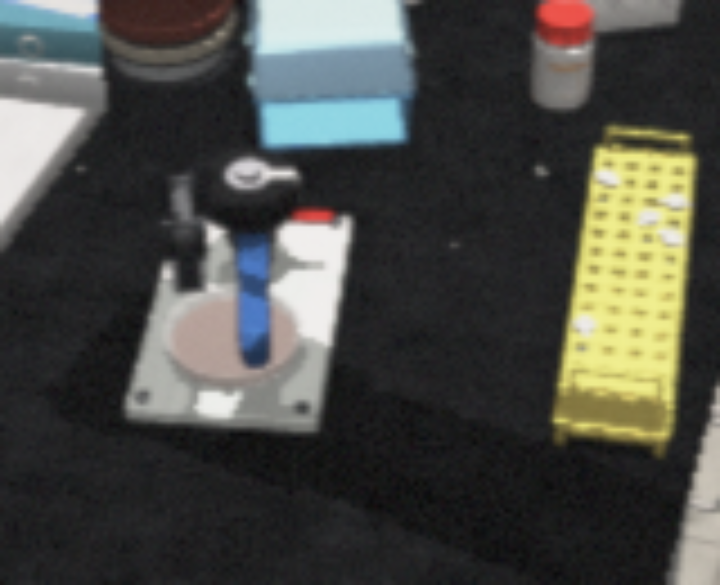

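{"name": "step_arm", "arguments": {"motion": [[0,0,-0.02,0,0,0,255],[0,0,-0.04,0,0,0,255],[0,0,-0.054,0,0,0,255],[0,0,-0.062,0,0,0,255],[0,0,-0.066,0,0,0,255],[0,0,-0.066,0,0,0,255]]}}

```text
time: 14.55
tool_pos: [0.5929, -0.0119, 0.0398]
tool_rot: [-0.0, 0.975, 0.22, -0.0]
contact_force: [-0.6, -0.1, -0.5]
gripper_width: -0.002
```

```bash
python3 - <<'E'
import numpy as np
C=np.array([.5955,-.115]); B=np.array([.593,-.0122]) 
def tc(th,d,r=.095):
    a=.2225+np.pi/2+th; u=np.array([np.cos(a),np.sin(a)]); p=np.array([u[1],-u[0]]); return C+r*u+d*p
for th,d in [(.16,.035),(.16,.028),(.16,.022),(.24,.022),(.32,.022),(.4,.022),(.48,.022),(.56,.022),(.64,.022),(.72,.022),(.8,.022),(.88,.022),(.96,.022),(1.04,.022),(1.12,.022),(1.2,.022),(1.28,.022),(1.36,.022),(1.44,.022),(1.5,.022),(1.57,.022),(1.6,.022)]:
    q=tc(th,d); print(th,d,q.round(4),((q-B)/.5).round(3))
E
```

```text
0.16 0.035 [ 0.5925 -0.0138] [-0.001 -0.003]
0.16 0.028 [ 0.586  -0.0164] [-0.014 -0.008]
0.16 0.022 [ 0.5805 -0.0187] [-0.025 -0.013]
0.24 0.022 [ 0.5728 -0.0202] [-0.04  -0.016]
0.32 0.022 [ 0.5653 -0.0223] [-0.055 -0.02 ]
0.4 0.022 [ 0.558 -0.025] [-0.07  -0.026]
0.48 0.022 [ 0.5509 -0.0283] [-0.084 -0.032]
0.56 0.022 [ 0.5441 -0.0321] [-0.098 -0.04 ]
0.64 0.022 [ 0.5377 -0.0365] [-0.111 -0.049]
0.72 0.022 [ 0.5316 -0.0414] [-0.123 -0.058]
0.8 0.022 [ 0.5259 -0.0467] [-0.134 -0.069]
0.88 0.022 [ 0.5207 -0.0525] [-0.145 -0.081]
0.96 0.022 [ 0.5159 -0.0587] [-0.154 -0.093]
1.04 0.022 [ 0.5117 -0.0652] [-0.163 -0.106]
1.12 0.022 [ 0.5079 -0.0721] [-0.17 -0.12]
1.2 0.022 [ 0.5048 -0.0792] [-0.176 -0.134]
1.28 0.022 [ 0.5022 -0.0866] [-0.182 -0.149]
1.36 0.022 [ 0.5002 -0.0941] [-0.186 -0.164]
1.44 0.022 [ 0.4989 -0.1018] [-0.188 -0.179]
1.5 0.022 [ 0.4983 -0.1076] [-0.189 -0.191]
1.57 0.022 [ 0.498  -0.1144] [-0.19  -0.204]
1.6 0.022 [ 0.498  -0.1174] [-0.19 -0.21]
```

{"name": "step_arm", "arguments": {"motion": [[-0.014,-0.008,0,0,0,0,255],[-0.025,-0.013,0,0,0,0,255],[-0.04,-0.016,0,0,0,0,255],[-0.055,-0.02,0,0,0,0,255],[-0.07,-0.026,0,0,0,0,255],[-0.084,-0.032,0,0,0,0,255],[-0.098,-0.04,0,0,0,0,255],[-0.098,-0.04,0,0,0,0,255]]}}

```text
time: 15.35
tool_pos: [0.5429, -0.0323, 0.04]
tool_rot: [-0.0, 0.976, 0.22, -0.001]
contact_force: [0.3, -0.5, -1.2]
gripper_width: -0.003
```

```bash
python3 - <<'E'
from h import *
f=eyes.grab_frame('side'); save('p2s',cv2.resize(f['pixels'][120:250,180:340],None,fx=4.5,fy=4.5)); s=monitor.state(); print(s['tool_pos'],s['contact_force'])
E
```

```text
[ 0.54330247 -0.0321464   0.04001921] [-0.09848549  0.30775144 -0.00162069]
```

View pics/p2s.png

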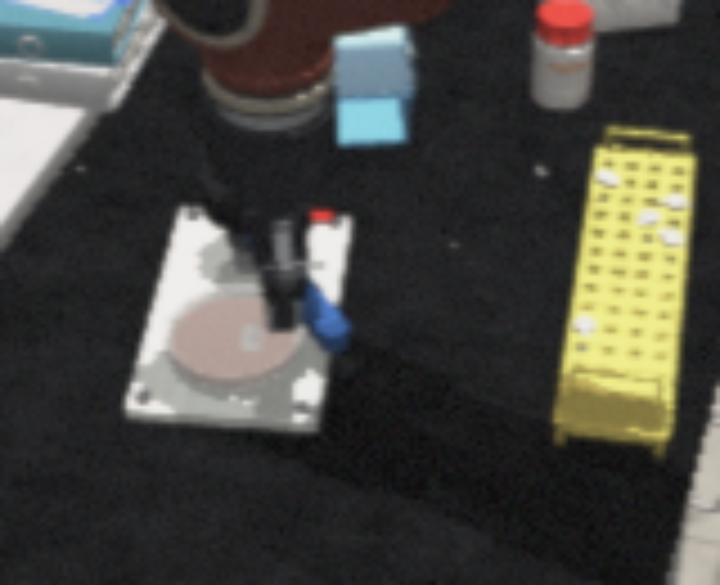

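{"name": "step_arm", "arguments": {"motion": [[-0.013,-0.009,0,0,0,0,255],[-0.025,-0.018,0,0,0,0,255],[-0.036,-0.029,0,0,0,0,255],[-0.047,-0.041,0,0,0,0,255],[-0.056,-0.053,0,0,0,0,255],[-0.065,-0.066,0,0,0,0,255],[-0.072,-0.08,0,0,0,0,255],[-0.078,-0.094,0,0,0,0,255],[-0.084,-0.109,0,0,0,0,255],[-0.084,-0.109,0,0,0,0,255]]}}

```text
time: 16.4
tool_pos: [0.5016, -0.0875, 0.0401]
tool_rot: [0.0, 0.976, 0.22, -0.0]
contact_force: [-0.2, 1.0, -0.3]
gripper_width: 0.0
```

{"name": "step_arm", "arguments": {"motion": [[-0.004,-0.015,0,0,0,0,255],[-0.006,-0.03,0,0,0,0,255],[-0.007,-0.042,0,0,0,0,255],[-0.007,-0.05,0,0,0,0,255],[-0.007,-0.05,0,0,0,0,255]]}}

```text
time: 16.9
tool_pos: [0.4987, -0.1117, 0.0402]
tool_rot: [-0.0, 0.976, 0.22, -0.0]
contact_force: [0.2, 1.0, -0.0]
gripper_width: -0.003
```

```bash
python3 - <<'E'
from h import *
f=eyes.grab_frame('side'); save('p3s',cv2.resize(f['pixels'][120:250,180:340],None,fx=4.5,fy=4.5)); s=monitor.state(); print(s['tool_pos'],s['contact_force'])
f=eyes.grab_frame('wrist');save('p3w',cv2.resize(f['pixels'],(768,576)))
E
```

```text
[ 0.49867405 -0.11166306  0.04023641] [0.99267893 0.58760456 0.3971007 ]
```

View pics/p3s.png

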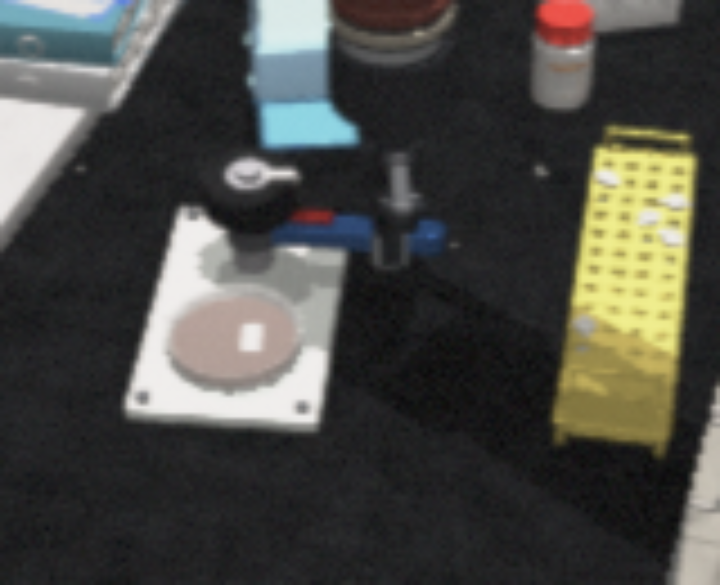

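View pics/p3w.png

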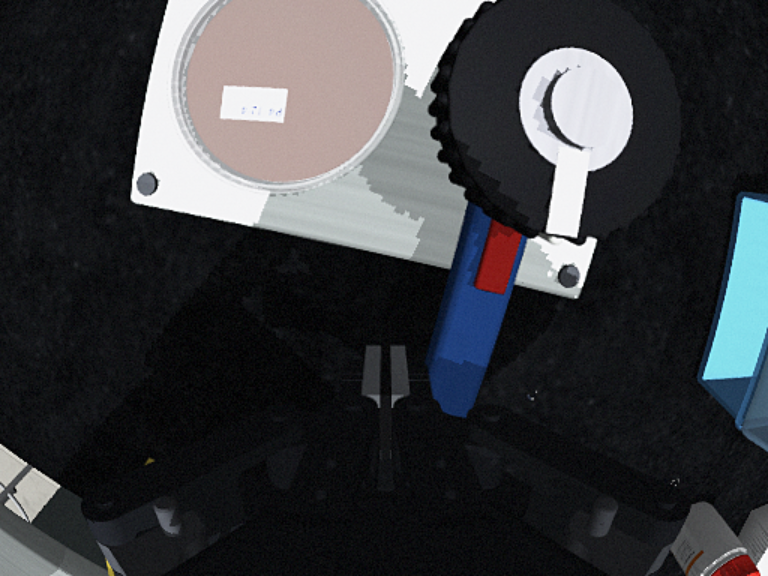

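{"name": "step_arm", "arguments": {"motion": [[0.002,-0.008,0,0,0,0,255],[0.004,-0.016,0,0,0,0,255],[0.004,-0.02,0,0,0,0,255],[0.004,-0.02,0,0,0,0,255]]}}

```text
time: 17.4
tool_pos: [0.4991, -0.1136, 0.0397]
tool_rot: [-0.009, 0.976, 0.219, -0.001]
contact_force: [-3.2, 29.5, 11.5]
gripper_width: -0.002
```

{"name": "step_arm", "arguments": {"motion": [[-0.003,0.02,0,0,0,0,255],[-0.01,0.05,0,0,0,0,255],[-0.016,0.09,0,0,0,0,255],[-0.016,0.09,0.08,0,0,0,255],[-0.016,0.09,0.18,0,0,0,255],[-0.016,0.05,0.28,0,0,0,255],[-0.016,-0.02,0.38,0,0,0,255],[0.0,-0.05,0.48,0,0,0,255],[0.0,-0.05,0.48,0,0,0,255],[0.0,-0.05,0.48,0,0,0,255]]}}

```text
time: 18.4
tool_pos: [0.502, -0.1476, 0.2836]
tool_rot: [0.002, 0.976, 0.219, 0.002]
contact_force: [0.0, 0.8, 0.4]
gripper_width: 0.005
```

```bash
python3 look.py l8 >/dev/null;python3 look.py l8; python3 - <<'E'
from h import *
f=eyes.grab_frame('side'); save('p4s',cv2.resize(f['pixels'],(768,576)))
for n,z in [('dish',.012),('reagent_bottle',0),('timer',0),('film',0)]:
    print(n,[(x['p'],at_z(f,x['uv'],z).round(3)) for x in eyes.pinpoint(n,'side')[:1]])
E
```

```text
18.45 [ 0.5008 -0.1465  0.2805] [-0.8  0.4 -0.9]
dish [(0.82, array([ 0.581, -0.034,  0.012]))]
reagent_bottle [(0.59, array([ 0.449, -0.384,  0.   ]))]
timer [(0.97, array([0.428, 0.351, 0.   ]))]
film [(0.97, array([0.584, 0.312, 0.   ]))]
```

View pics/l8.png

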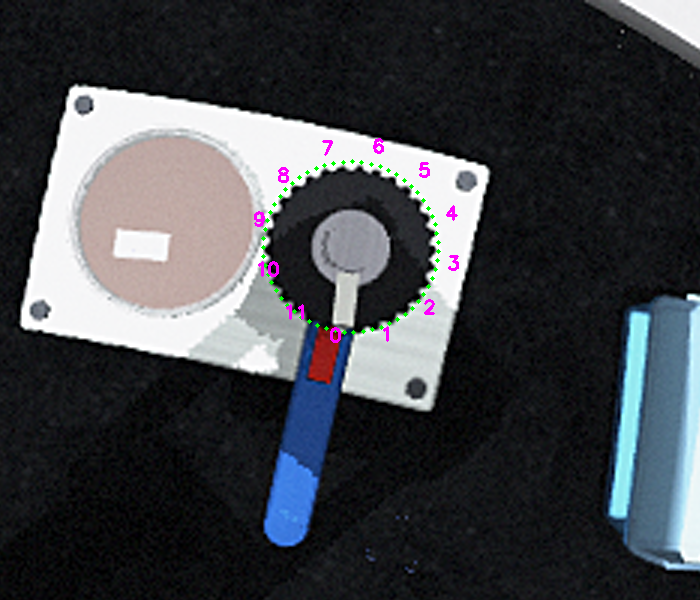

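View pics/p4s.png

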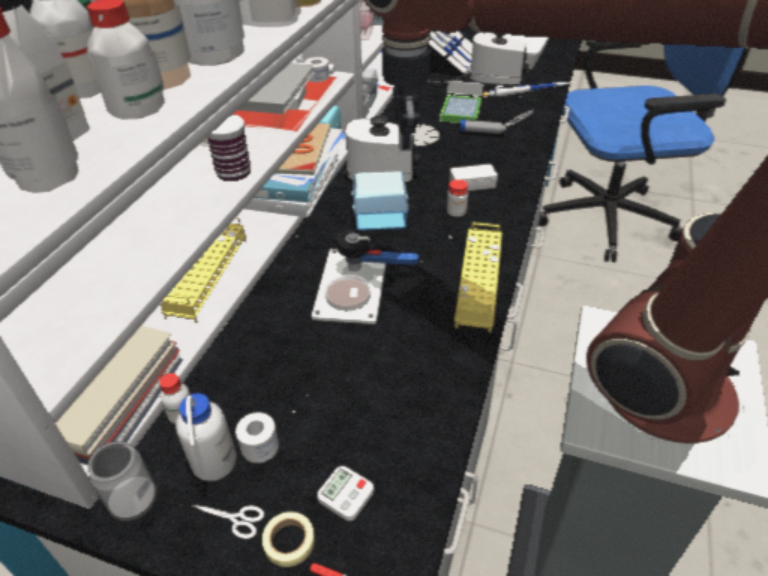

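The final picture shows the mark in line with the pointer, the arm at its stop, and the dish and bystanders in place. The gripper is clear of everything.

```bash
python3 -c "
from plant import manip; print(manip.job_done())"
```

```text
the job is handed in; nothing more can be done
None
```

I loosened the ring to the second arrival of its mark at the pointer, then swung the clamp arm to its stop, and handed the job in at about 18.6 s of the 72 s allowed.

**Ring:** I rolled the shut fingertip round the knurled rim for about 1.2 orbits, taking the ring from about 1.9 rad to about 12.65 rad. The side and scene cameras put the mark 0.1 rad past the pointer, and the wrist view from above shows it over the pointer. The running total comes from pictures of the mark after each stretch.

**Clamp arm:** I pushed it anticlockwise until it met its stop. The force rose to about 30 N and the tool moved only 2 mm further. In the last overhead view the arm lies under and parallel to the pointer.

**Dish and bystanders:**
- **Dish:** the last side-camera estimate is within about 5 mm of the first.
- **Timer and film:** their last side-camera estimates are within about 6 mm of the first.
- **Reagent bottle:** its estimate shifted 12 mm, but at low network confidence (0.59). The gripper never went near the bottle, and it looks unmoved in the picture, so I take that as network scatter.

**Disagreements and slips:**
- **Position estimates:** the side and scene plate-corner fit, the wrist camera and the touch contacts disagreed by up to about 8 mm on the ring's centre.
- **Slip on the first lap:** because of this the finger lost contact on the far side of the ring. I corrected the path from the measured contacts before going on.

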